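# Clamp glued phones in the stack press and start the cure timer

## Task

The glued phones in their aluminium cradles have to cure under pressure: draw out the press tray, stack every cradled phone squarely on its rubber mat with all the camera bumps at the notched end, slide the tray fully home, and crank the foot down until the crank has clearly stiffened and the stack is firmly clamped, without forcing it and crushing the glass. Only then turn the timer so that its pointer faces the long mark, and let go. Leave the other things on the bench alone.

Things in the scene. Friction and masses are not known exactly. Their poses are not given: they have to be found in the camera images.
- phone_a_mid (a point): Centre (half-way up, 8 mm above the underside) of a freshly glued phone lying back up in its aluminium stacking cradle: one rigid block 156 (x) x 66 (y) x 16 mm, 0.2 to 0.4 kg, with vertical plain sides; its own +x points to the camera end, z up. May be absent. Stacks in steps of 16 mm.
- phone_a_camera (a point): Top of that phone's round camera bump (28 mm across, standing 2.5 mm above the back), 50 mm from the centre along +x. The next cradle's underside is hollow only at its own camera end, so a stack lies flat only with all cameras at one end.
- phone_b_mid (a point): Centre (half-way up, 8 mm above the underside) of a freshly glued phone lying back up in its aluminium stacking cradle: one rigid block 156 (x) x 66 (y) x 16 mm, 0.2 to 0.4 kg, with vertical plain sides; its own +x points to the camera end, z up. May be absent. Stacks in steps of 16 mm.
- phone_b_camera (a point): Top of that phone's round camera bump (28 mm across, standing 2.5 mm above the back), 50 mm from the centre along +x. The next cradle's underside is hollow only at its own camera end, so a stack lies flat only with all cameras at one end.
- phone_c_mid (a point): Centre (half-way up, 8 mm above the underside) of a freshly glued phone lying back up in its aluminium stacking cradle: one rigid block 156 (x) x 66 (y) x 16 mm, 0.2 to 0.4 kg, with vertical plain sides; its own +x points to the camera end, z up. May be absent. Stacks in steps of 16 mm.
- phone_c_camera (a point): Top of that phone's round camera bump (28 mm across, standing 2.5 mm above the back), 50 mm from the centre along +x. The next cradle's underside is hollow only at its own camera end, so a stack lies flat only with all cameras at one end.
- tray_bed (a point): Centre of the top of the thin black rubber mat (156 x 66 mm, 30 mm above the bench) on the press's slide-out aluminium tray (184 x 96 mm). Its +x points to the notched end of the tray: a 10 mm high stop with a 32 mm wide notch in its middle, its inner face 84.5 mm from the centre. +y points inwards under the press, so the tray is drawn out along -y. Moves with the tray.
- tray_knob (a point): Middle of the black upright knob at the tray's outer end (22 mm across, 32 mm tall, this point 16 mm below its top, 56 mm above the bench); 115 mm from the tray's centre along -y.
- tray (a joint): Tray slide, m: 0 = fully home under the foot against its stop, 0.185 = fully drawn out. It moves with about 2.5 N of friction and stays where left. Only when drawn out at least 0.17 is there room above it for a gripper beside the press head.
- press_axis (a point): Point on the vertical axis of the press screw and its crank, 250 mm above the bench, at the height of the middle of the crank's knob. z up. The foot hangs centred on this axis and the tray's centre lies under it when home. The white cast arm of the press (top 181 mm above the bench) runs from here to its column on the +y side, and a gearbox and the crank's hub stand on it.
- crank (a joint): Crank angle, rad, growing clockwise seen from above, which lowers the foot by 4 mm per radian (25 mm per turn); range -0.2 to 16.6. Starts at 0 to 1.5. Self-holding: it stays where it is left, and gives back a little, down to a foot force of about 50 N, when released.
- crank_knob (a point): Middle of the black, freely spinning upright knob at the end of the crank (24 mm across, 44 mm tall, centre 250 mm above the bench), 60 mm from the axis. The flat crank arm's top is 222 mm above the bench. Turning freely takes about 3.5 N at the knob; once the foot bears on the stack the load rises by about 5 N for each radian. 4 to 9 N above the free load (about 1 to 1.5 rad past the first touch) is a firm clamp; 13 N above it crushes glass.
- foot_face (a point): Centre of the underside of the press foot (136 x 62 mm, rubber faced, hollow for the camera at the notched end, sprung at 20 N/mm on the ram). About 96 mm above the bench with the crank at 0, which leaves 66 mm over the tray's mat.
- timer_pointer (a point): Tip of the white pointer at one end of that bar, 30 mm from the knob's axis along the bar's own +x; turns with the knob.
- timer_mark (a point): The one long broad black line on the white dial, 40 mm from the knob's axis (the other lines are short and thin). Fixed to the timer.
- timer_knob (a joint): Timer knob angle, rad, growing clockwise seen from above, 0 to 3.4; the pointer faces the long mark at 2.0. Starts at 0 to 0.8. Stiff enough to stay where it is left (0.06 N m).
- timer_grip (a point): Centre of the bar of the cure timer's knob: black bar grip 50 mm long (along its own x), 14 mm wide, 24 mm high, this point 64 mm above the bench, half a bar (9 mm) below the bar's top; below the bar is a 54 mm disc whose top is 50 mm above the bench. The timer is a grey box 116 x 116 x 40 mm fixed to the bench with a white round dial on top.
- bare_phone: Bystander: loose bare black phone, 150 x 72 x 8 mm, not for pressing; origin at its underside. Leave it alone.
- multimeter: Bystander: red hand multimeter, 185 x 90 x 40 mm; origin at its underside. Leave it alone.
- driver: Bystander: screwdriver, 160 mm; origin at its underside. Leave it alone.
- screw_dish: Bystander: round steel screw dish, 80 mm across, 22 mm high; origin at its underside. Leave it alone.
- tape: Bystander: roll of tape, 70 mm across, 18 mm high; origin at its underside. Leave it alone.
- cleaner: Bystander: small capped bottle, 44 mm across, 100 mm tall; origin at its underside. Leave it alone.
- mouse: Bystander: black computer mouse, 100 x 60 x 32 mm; origin at its underside. Leave it alone.
There are look-alikes about, which are no part of the job. Leave any green or purple look-alike of the part that bears timer_pointer alone.

How it is judged:
By the outcome, as a careful person would: the job done as asked, in the order asked, and still so for the second after the job is handed in, with the robot touching nothing.
Of phone_a, phone_b, phone_c only 1 to 3 are there at a start; the rules pass over those that are not, and their reading is None.
At some moment in a run one of phone_a, phone_b, phone_c may be knocked a few centimetres aside while the robot is not near it.
Once in a run the grip may slacken for a moment while it holds something.
It also fails if it takes over 210 s, if anything falls off the work surface, if the arm or the gripper's body presses on something with over 40 N, if the wrist force passes 120 N, or if a joint passes its speed limit or range.

## Robot

A 7-joint arm with a two-finger parallel gripper is mounted at the origin on the work surface. World frame = base frame: x ahead of the robot, y to its left, z up, the work surface at z = 0. Lengths are in m, angles in rad, forces in N, time in s.
With the tool pointing down it reaches from about 0.35 to 0.9 m from the base axis. Payload 8.1 kg.
Tool frame: the origin (TCP) lies between the finger pads; the fingertips stand ahead of it and the grasp point (between the pads) is the TCP (arm.nose_length is the z of the fingertips in the tool frame, in m); z points along the fingers, y is the line along which they close (so a half turn about z gives the same grasp; the last joint's range is limited). The gripper opens to 92 mm and grips with 3 to 60 N. Pads are 19 mm wide; open, the fingers measure 130 mm over their backs; the gripper's body (75 mm by 190 mm) begins 47 mm behind the grasp point.
Start: joints at [1.181, 0.434, 0.025, 1.573, -0.012, 1.134, -0.075], TCP at [0.177, -0.599, 0.246] pointing down, gripper open.
Joint ranges: [-2.62, 2.62], [-0.44, 2.09], [-1.27, 1.32], [0.08, 2.57], [-1.32, 4.46], [0.12, 2], [-2.74, 2.74]. Speed limits (rad/s): [2.22, 2.22, 3.01, 3.01, 3.14, 3.14, 3.14].

## Interface

Orientations are given as a rotation vector (axis times angle).
In Python, from cell import sensors, optics, arm gives the robot as it stands.
- The arm moves only by the tool arm_command, never from a script. Its argument "deltas" is one flat list of numbers, 7 for each row, row after row: the turn, a rotation vector about the world's x, y, z as a fraction of full scale, then the shift along the world's x, y, z as a fraction of full scale, then the finger opening in mm, from 0 to 91.8. In form: [wx, wy, wz, dx, dy, dz, fingers, wx, wy, wz, dx, dy, dz, fingers, ...]. A call has 1 to 20 rows; each row is the pose to reach, as a shift and turn from the pose commanded when the call began; what a row does not reach only later rows make up. Full scale, the value 1, is 1 m for a shift and 90 degrees for a turn. A row lasts 1/10 s, in which the tool goes at most 50 mm and 8.59 degrees, less where a joint would pass 70% of its speed; a pose out of reach is approached as far as the arm can. A call with a number of a shift or a turn outside -1 to 1 is refused whole. A call with a gripper value outside its range is refused whole. The fingers move at their own pace and stop on an object; "force" is the grip in N (left out, the last holds). Time passes only in rows, so rows that repeat a pose let the fingers close. It gives the time, the measured TCP pose, the force, the opening and the grip force at its end, in the units of the state.
- sensors.observe(): the state, without advancing time (a new reading comes with each control period).
- optics.get_image(name): name is "scene" or "top" or "wrist"; returns the picture (400x640x3 uint8, blue, green, red); there is no depth.
- optics.calibration(name): a dict with "camera_matrix" (3x3 intrinsics, pixels), "D" ([k1, k2, p1, p2, k3] as OpenCV has them; the pictures are not rectified), "rvec" (rotation vector, rad) and "tvec" (3), from world to camera coordinates, as OpenCV has them. Camera axes: x right, y down, z forward; pixel columns grow to the right and rows downward; lengths in m; the calibration is good to about 2 mm. A picture is of the moment at which its call begins: read the wrist's pose just before it. calibration takes no time and is no camera call; for the wrist camera it gives the pose at the moment of the call.
- arm.sign_off(): hands the job in; it is judged then, once.
The state is a dict: "clock": time; "joints": joint angles; "dq": joint speeds; "joint_efforts": joint torques, N m; "position": TCP position; "ee_rot": TCP orientation; "force": force on the tool from outside, world axes, zero at the start; "ft_torque": the same for the moment, N m; "width": opening from 0.0 (shut) to 1.0 (fully open); "gripper_force": force on a finger pad.
Only numpy, scipy, OpenCV 4.12 (cv2) and the standard library are available. Lean on these libraries where they do the work, as an engineer would, in place of code of your own. Each camera call takes 0.05 s, during which the arm holds its last target. There are 200 camera calls.

## Working session

There is one attempt and no reset: what is moved stays moved. The work goes in short steps, Python scripts to look and compute and a tool call to move; the robot and the scene stay as the last step left them, time stands still between calls to the robot, and variables do not carry over. Pictures are saved under pics/ and viewed, at most 14 in all, crops included, and the job is handed in when it is done.

Besides the shell and the picture viewer there is one more tool, called as name(argument=value, ...) on one line, values as JSON. arm_command: Moves the arm, as the interface text tells. Its arguments: {"type":"object","properties":{"deltas":{"type":"array","items":{"type":"number"}},"force":{"type":"number"}},"required":["deltas"]}

```bash
ls; mkdir -p pics; python3 - <<'E'
from cell import sensors, optics, arm
import cv2
for n in ("top","scene"):
    cv2.imwrite(f"pics/{n}0.png",optics.get_image(n))
print(sensors.observe(), arm.nose_length)
for n in ("top","scene","wrist"): print(n,optics.calibration(n))
E
```

```text
pics
{'clock': 0.1, 'joints': array([ 1.18143075,  0.43514485,  0.02494703,  1.57399994, -0.01158978,
        1.13395119, -0.07510427]), 'dq': array([ 3.18524329e-04, -1.52374935e-03,  8.25937203e-04, -2.67448211e-03,
       -1.40592872e-04,  8.64805054e-04,  2.01157716e-05]), 'joint_efforts': array([ 2.12538478e-03, -6.69130111e+01,  9.87467095e-01, -3.15146756e+01,
       -6.06369786e-02,  3.74730339e-02,  1.08068311e-04]), 'position': array([ 0.17662951, -0.59909124,  0.24503074]), 'ee_rot': array([-3.10805648e+00, -4.48649370e-01,  4.93913013e-04]), 'force': array([-0.26171037, -0.03134587,  0.29983794]), 'ft_torque': array([-0.06239554,  0.0442874 , -0.03570593]), 'gripper_force': 0.0, 'width': 1.0023598922440364} 0.019
top {'camera_matrix': array([[480.61971249,   0.        , 321.53945651],
       [  0.        , 480.61971249, 196.36104142],
       [  0.        ,   0.        ,   1.        ]]), 'D': array([-0.03416975,  0.        ,  0.        ,  0.        ,  0.        ]), 'rvec': array([ 2.16397352, -2.13209809,  0.14105393]), 'tvec': array([-0.11662069,  0.54037695,  1.38478829])}
scene {'camera_matrix': array([[518.3672897 ,   0.        , 322.88382838],
       [  0.        , 518.3672897 , 191.21718042],
       [  0.        ,   0.        ,   1.        ]]), 'D': array([-0.1428342,  0.       ,  0.       ,  0.       ,  0.       ]), 'rvec': array([ 1.56736228,  2.20917395, -0.69753175]), 'tvec': array([ 0.28669981, -0.28363634,  2.01857564])}
wrist {'camera_matrix': array([[354.712894  ,   0.        , 313.58507837],
       [  0.        , 354.712894  , 193.93509075],
       [  0.        ,   0.        ,   1.        ]]), 'D': array([-0.04345374,  0.        ,  0.        ,  0.        ,  0.        ]), 'rvec': array([-2.32020261,  1.73466707,  0.25782815]), 'tvec': array([-0.62418085, -0.03558717,  0.39155585])}
```

View pics/top0.png

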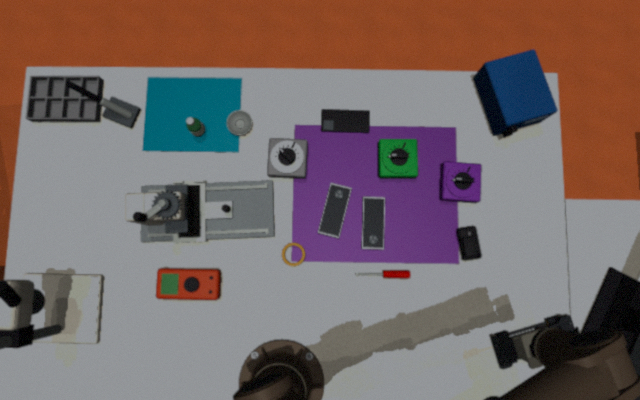

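View pics/scene0.png

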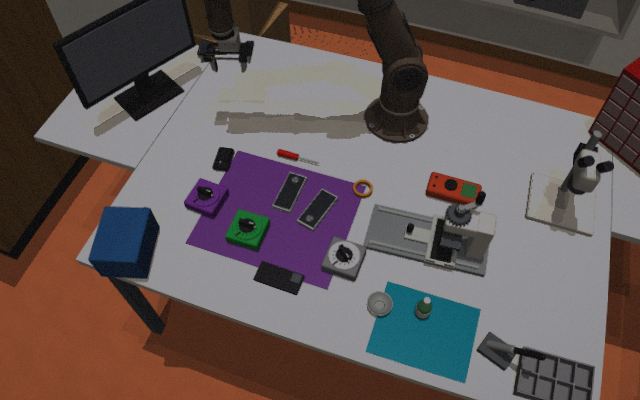

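```bash
cat > h.py <<'E'
import cv2, numpy as np
from cell import sensors, optics, arm
def ray(cal,uv):
    K,D=cal["camera_matrix"],cal["D"]
    R=cv2.Rodrigues(cal["rvec"])[0]; t=np.asarray(cal["tvec"])
    p=cv2.undistortPoints(np.array(uv,float).reshape(-1,1,2),K,D).reshape(-1,2)
    d=np.c_[p,np.ones(len(p))]@R
    return -R.T@t, d
def plane(cal,uv,z):
    c,d=ray(cal,uv); return c+d*((z-c[2])/d[:,2])[:,None]
def proj(cal,P):
    return cv2.projectPoints(np.array(P,float).reshape(-1,1,3),cal["rvec"],cal["tvec"],cal["camera_matrix"],cal["D"])[0].reshape(-1,2)
E
python3 - <<'E'
import cv2
a=cv2.imread("pics/top0.png")
b=a[90:270,120:490]
b=cv2.resize(b,None,fx=2.16,fy=2.16,interpolation=cv2.INTER_CUBIC)
b=cv2.convertScaleAbs(b,alpha=1.5,beta=20)
cv2.imwrite("pics/topc.png",b);print(b.shape)
E
```

```text
(389, 799, 3)
```

View pics/topc.png

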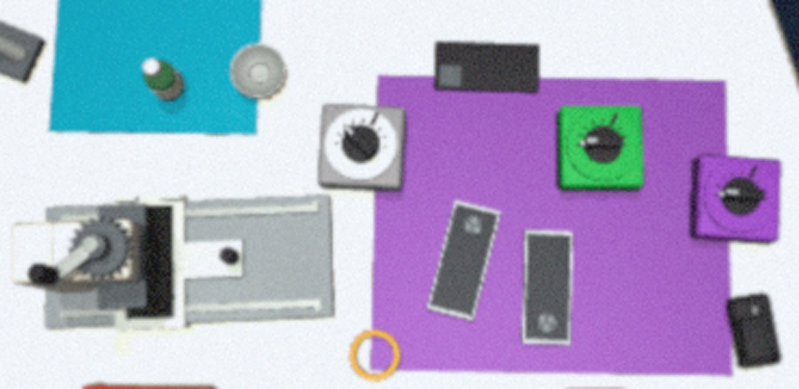

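```bash
cat >> h.py <<'E'
def phones(cal,im,z=0.0155,box=None):
    """phones with cradles lying on purple cloth: centre, long-axis angle(+x to camera unknown), size"""
    hsv=cv2.cvtColor(im,cv2.COLOR_BGR2HSV)
    pur=((hsv[...,0]>125)&(hsv[...,0]<160)&(hsv[...,1]>70)).astype(np.uint8)
    m=(1-pur)*255
    if box: 
        k=np.zeros_like(m); k[box[1]:box[3],box[0]:box[2]]=1; m*=k
    m=cv2.morphologyEx(m,cv2.MORPH_OPEN,np.ones((3,3)))
    out=[]
    for c in cv2.findContours(m,cv2.RETR_EXTERNAL,cv2.CHAIN_APPROX_NONE)[0]:
        if cv2.contourArea(c)<300: continue
        P=plane(cal,c.reshape(-1,2),z)[:,:2]
        (cx,cy),(w,h),a=cv2.minAreaRect((P*1000).astype(np.float32))
        if w<h: a+=90; w,h=h,w
        out.append((round(cx),round(cy),round(w),round(h),round(a,1)))
    return out
E
python3 - <<'E'
from h import *
im=cv2.imread("pics/top0.png");cal=optics.calibration("top")
print(phones(cal,im,box=(300,170,400,258)))
f=lambda x,y:(120+x/2.16,90+y/2.16)
for n,(x,y),z in (("cam1",(472,225),.018),("cam2",(547,322),.018),("knob",(230,256),.072),("crankknob",(43,272),.272),("hub",(100,247),.23),("timer",(360,146),.073),("timerbox",(361,146),.04),("mark",(376,116),.042),("ptr",(346,131),.065),("matL",(145,206),.03),("matR",(185,206),.03),("matRb",(185,312),.03)):
    print(n,plane(cal,[f(x,y)],z).round(3))
E
```

```text
[(469, -262, 158, 68, 178.7), (505, -148, 159, 67, 166.5)]
cam1 [[ 0.552 -0.159  0.018]]
cam2 [[ 0.419 -0.263  0.018]]
knob [[0.498 0.164 0.072]]
crankknob [[0.455 0.337 0.272]]
hub [[0.489 0.287 0.23 ]]
timer [[ 0.65  -0.005  0.073]]
timerbox [[ 0.657 -0.004  0.04 ]]
mark [[ 0.699 -0.024  0.042]]
ptr [[0.672 0.015 0.065]]
matL [[0.57  0.294 0.03 ]]
matR [[0.571 0.238 0.03 ]]
matRb [[0.425 0.232 0.03 ]]
```

```bash
python3 - <<'E'
from h import *
cal=optics.calibration("wrist");c,d=ray(cal,[(320,200),(320,399)])
s=sensors.observe();R=cv2.Rodrigues(s["ee_rot"])[0]
print("cam in tool",R.T@(c-s["position"]),"axis in tool",d@R)
E
```

```text
cam in tool [ 7.88496578e-02  7.55961179e-05 -1.39072576e-01] axis in tool [[-0.3049083   0.01770005  0.95254243]
 [-0.85048424  0.01795203  0.78813274]]
```

arm_command(deltas=[0, 0, 0.2, 0.1, 0.15, 0.05, 91, 0, 0, 0.4, 0.2, 0.35, 0.05, 91, 0, 0, 0.6, 0.28, 0.55, 0.05, 91, 0, 0, 0.75, 0.3, 0.65, 0.05, 91, 0, 0, 0.818, 0.321, 0.7, 0.05, 91, 0, 0, 0.818, 0.321, 0.7, 0.05, 91, 0, 0, 0.818, 0.321, 0.7, 0.05, 91, 0, 0, 0.818, 0.321, 0.7, 0.05, 91, 0, 0, 0.818, 0.321, 0.7, 0.05, 91, 0, 0, 0.818, 0.321, 0.7, 0.05, 91, 0, 0, 0.818, 0.321, 0.7, 0.05, 91, 0, 0, 0.818, 0.321, 0.7, 0.05, 91, 0, 0, 0.818, 0.321, 0.7, 0.05, 91, 0, 0, 0.818, 0.321, 0.7, 0.05, 91, 0, 0, 0.818, 0.321, 0.7, 0.05, 91, 0, 0, 0.818, 0.321, 0.7, 0.05, 91, 0, 0, 0.818, 0.321, 0.7, 0.05, 91, 0, 0, 0.818, 0.321, 0.7, 0.05, 91, 0, 0, 0.818, 0.321, 0.7, 0.05, 91, 0, 0, 0.818, 0.321, 0.7, 0.05, 91], force=30)

```text
clock: 2.1
position: [0.4976, 0.099, 0.2957]
ee_rot: [2.223, 2.22, -0.001]
force: [0.4, 0.1, 0.5]
width: 0.989
gripper_force: 0.0
```

```bash
python3 - <<'E'
from h import *
s=sensors.observe();print(s["joints"].round(3))
cal=optics.calibration("wrist");im=optics.get_image("wrist")
cv2.imwrite("pics/w1.png",im)
E
```

```text
[ 0.244  0.279 -0.683  1.737  0.189  1.193 -0.492]
```

View pics/w1.png

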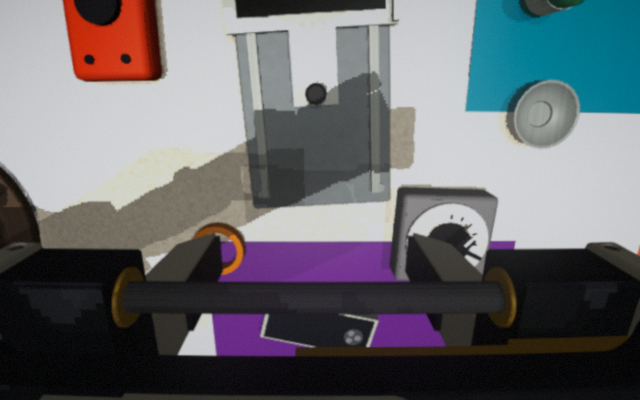

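```bash
python3 - <<'E'
from h import *
cal=optics.calibration("wrist")
print(plane(cal,[(316,93)],.070), plane(cal,[(228,30),(395,18),(250,207),(392,203)],.02))
E
```

```text
[[0.50083724 0.17196636 0.07      ]] [[0.40584387 0.23786584 0.02      ]
 [0.58607601 0.24962868 0.02      ]
 [0.41961361 0.03545177 0.02      ]
 [0.59502389 0.04038459 0.02      ]]
```

arm_command(deltas=[0, 0, -0.92, 0, 0, 0, 60, 0, 0, -0.92, 0, 0, 0, 60, 0, 0, -0.92, 0, 0, 0, 60, 0, 0, -0.92, 0, 0, 0, 60, 0, 0, -0.92, 0, 0, 0, 60, 0, 0, -0.92, 0, 0, 0, 60, 0, 0, -0.92, 0, 0, 0, 60, 0, 0, -0.92, 0, 0, 0, 60, 0, 0, -0.92, 0, 0, 0, 60, 0, 0, -0.92, 0, 0, 0, 60])

```text
clock: 3.15
position: [0.4977, 0.0996, 0.2959]
ee_rot: [3.136, 0.187, 0.0]
force: [-1.0, 0.4, -0.0]
width: 0.651
gripper_force: 0.0
```

arm_command(deltas=[0, 0, -0.92, 0, 0, 0, 60, 0, 0, -0.92, 0, 0, 0, 60, 0, 0, -0.92, 0, 0, 0, 60, 0, 0, -0.92, 0, 0, 0, 60, 0, 0, -0.92, 0, 0, 0, 60, 0, 0, -0.92, 0, 0, 0, 60, 0, 0, -0.92, 0, 0, 0, 60, 0, 0, -0.92, 0, 0, 0, 60, 0, 0, -0.92, 0, 0, 0, 60, 0, 0, -0.92, 0, 0, 0, 60])

```text
clock: 4.15
position: [0.4976, 0.0971, 0.2892]
ee_rot: [2.748, -1.48, -0.024]
force: [0.1, -1.3, -0.1]
width: 0.651
gripper_force: 0.0
```

```bash
python3 - <<'E'
from h import *
s=sensors.observe();print(s["joints"].round(3),cv2.Rodrigues(s["ee_rot"])[0].round(3))
im=optics.get_image("wrist")
cv2.imwrite("pics/w2.png",im)
E
```

```text
[-0.683  0.223  0.472  1.8   -0.104  1.169 -2.736] [[ 0.55  -0.835 -0.023]
 [-0.835 -0.55  -0.011]
 [-0.004  0.025 -1.   ]]
```

View pics/w2.png

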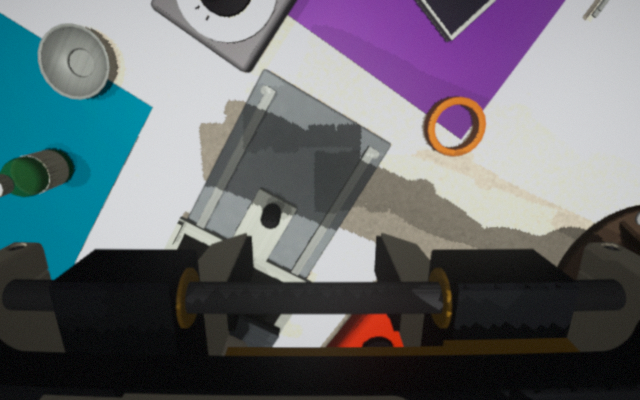

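arm_command(deltas=[0, 0, 1, 0, 0, 0, 60, 0, 0, 1, 0, 0, 0, 60, 0, 0, 1, 0, 0, 0, 60, 0, 0, 1, 0, 0, 0, 60, 0, 0, 1, 0, 0, 0, 60, 0, 0, 1, 0, 0, 0, 60, 0, 0, 1, 0, 0, 0, 60, 0, 0, 1, 0, 0, 0, 60, 0, 0, 1, 0, 0, 0, 60, 0, 0, 1, 0, 0, 0, 60, 0, 0, 1, 0, 0, 0, 60, 0, 0, 1, 0, 0, 0, 60])

```text
clock: 5.4
position: [0.4976, 0.0976, 0.2891]
ee_rot: [2.982, 0.903, 0.007]
force: [0.3, -0.4, 0.3]
width: 0.653
gripper_force: 0.0
```

arm_command(deltas=[0, 0, 1, 0, 0, 0, 60, 0, 0, 1, 0, 0, 0, 60, 0, 0, 1, 0, 0, 0, 60, 0, 0, 1, 0, 0, 0, 60, 0, 0, 1, 0, 0, 0, 60, 0, 0, 1, 0, 0, 0, 60, 0, 0, 1, 0, 0, 0, 60, 0, 0, 1, 0, 0, 0, 60, 0, 0, 1, 0, 0, 0, 60, 0, 0, 1, 0, 0, 0, 60, 0, 0, 1, 0, 0, 0, 60, 0, 0, 1, 0, 0, 0, 60])

```text
clock: 6.6
position: [0.4977, 0.0977, 0.289]
ee_rot: [1.479, 2.754, 0.033]
force: [-0.5, -0.7, -0.1]
width: 0.653
gripper_force: 0.0
```

arm_command(deltas=[0, 0, 1, 0, 0, 0, 60, 0, 0, 1, 0, 0, 0, 60, 0, 0, 1, 0, 0, 0, 60, 0, 0, 1, 0, 0, 0, 60, 0, 0, 1, 0, 0, 0, 60, 0, 0, 1, 0, 0, 0, 60, 0, 0, 1, 0, 0, 0, 60, 0, 0, 1, 0, 0, 0, 60, 0, 0, 1, 0, 0, 0, 60, 0, 0, 1, 0, 0, 0, 60, 0, 0, 1, 0, 0, 0, 60, 0, 0, 1, 0, 0, 0, 60])

```text
clock: 7.8
position: [0.4978, 0.098, 0.289]
ee_rot: [0.903, -3.005, -0.041]
force: [0.5, 0.7, 0.4]
width: 0.651
gripper_force: 0.0
```

```bash
python3 - <<'E'
from h import *
s=sensors.observe();print(s["joints"].round(3),cv2.Rodrigues(s["ee_rot"])[0].round(3),s["position"])
E
```

```text
[-0.127  0.224 -0.189  1.773  0.017  1.152  1.837] [[-0.834 -0.551 -0.011]
 [-0.551  0.834  0.024]
 [-0.004  0.026 -1.   ]] [0.49780163 0.09796216 0.28895616]
```

arm_command(deltas=[-0.015, -0.007, 0, 0, 0.03, 0, 60, -0.015, -0.007, 0, 0, 0.06, 0, 60, -0.015, -0.007, 0, 0.003, 0.072, 0, 60, -0.015, -0.007, 0, 0.003, 0.072, 0, 60])

```text
clock: 8.2
position: [0.5007, 0.1719, 0.2888]
ee_rot: [-0.908, 3.007, 0.001]
force: [-1.0, 0.2, 0.2]
width: 0.655
gripper_force: 0.0
```

arm_command(deltas=[0, 0, 0.1, 0, 0, -0.04, 60, 0, 0, 0.2, 0, 0, -0.08, 60, 0, 0, 0.3, 0, 0, -0.11, 60, 0, 0, 0.38, 0, 0, -0.13, 60, 0, 0, 0.38, 0, 0, -0.15, 60, 0, 0, 0.38, 0, 0, -0.15, 60])

```text
clock: 8.8
position: [0.4996, 0.1674, 0.1365]
ee_rot: [1.744, -2.607, -0.001]
force: [0.2, -0.5, 0.5]
width: 0.649
gripper_force: 0.0
```

```bash
python3 - <<'E'
from h import *
s=sensors.observe();print(s["joints"].round(3),cv2.Rodrigues(s["ee_rot"])[0].round(3),s["position"],s["force"])
cv2.imwrite("pics/w3.png",optics.get_image("wrist"))
E
```

```text
[-0.185  0.426 -0.318  1.916  0.176  0.832  2.154] [[-0.381 -0.924 -0.005]
 [-0.924  0.381 -0.003]
 [ 0.004  0.003 -1.   ]] [0.49960121 0.16736696 0.13654755] [ 0.20539678 -0.54825885  0.46657201]
```

View pics/w3.png

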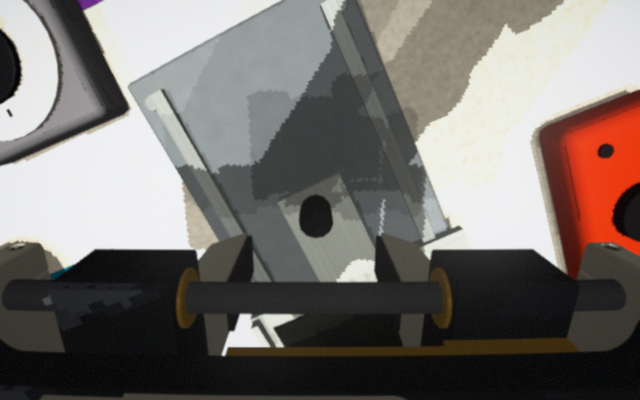

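```bash
python3 - <<'E'
from h import *
cal=optics.calibration("wrist")
print(plane(cal,[(316,206)],.072),plane(cal,[(316,216)],.056))
E
```

```text
[[0.49623781 0.16085143 0.072     ]] [[0.50082116 0.17237278 0.056     ]]
```

arm_command(deltas=[0, 0, 0, 0, 0, -0.035, 60, 0, 0, 0, 0, 0, -0.07, 60, 0, 0, 0, 0, 0, -0.07, 60, 0, 0, 0, 0, 0, -0.07, 10, 0, 0, 0, 0, 0, -0.07, 10, 0, 0, 0, 0, 0, -0.07, 10, 0, 0, 0, 0, 0, -0.07, 10, 0, 0, 0, 0, 0, -0.07, 10], force=25)

```text
clock: 9.65
position: [0.501, 0.1703, 0.0696]
ee_rot: [-1.752, 2.607, 0.0]
force: [-8.0, 2.5, 3.1]
width: 0.268
gripper_force: 5.5
```

arm_command(deltas=[0, 0, 0, 0, -0.01, 0, 10, 0, 0, 0, 0.001, -0.025, 0, 10, 0, 0, 0, 0.002, -0.045, 0, 10, 0, 0, 0, 0.003, -0.065, 0, 10, 0, 0, 0, 0.003, -0.085, 0, 10, 0, 0, 0, 0.004, -0.105, 0, 10, 0, 0, 0, 0.005, -0.125, 0, 10, 0, 0, 0, 0.006, -0.145, 0, 10, 0, 0, 0, 0.006, -0.16, 0, 10, 0, 0, 0, 0.007, -0.17, 0, 10, 0, 0, 0, 0.007, -0.178, 0, 10, 0, 0, 0, 0.007, -0.184, 0, 10, 0, 0, 0, 0.007, -0.187, 0, 10, 0, 0, 0, 0.007, -0.187, 0, 10])

```text
clock: 11.05
position: [0.5072, -0.0047, 0.0692]
ee_rot: [-1.762, 2.592, 0.017]
force: [-4.2, 39.1, 0.5]
width: 0.234
gripper_force: 25.0
```

```bash
python3 - <<'E'
from h import *
s=sensors.observe();print(s["position"],s["force"],s["width"],s["joints"])
im=optics.get_image("top");cv2.imwrite("pics/top1.png",im)
b=cv2.resize(im[90:270,120:490],None,fx=2.16,fy=2.16,interpolation=cv2.INTER_CUBIC)
cv2.imwrite("pics/top1c.png",cv2.convertScaleAbs(b,alpha=1.5,beta=20))
E
```

```text
[ 0.50722624 -0.00466317  0.06919113] [-4.16569844 39.11234975  0.45287131] 0.2338539610516252 [ 0.14410085  0.49689367 -0.30725668  2.0239066   0.21895137  0.65060472
  2.46177749]
```

arm_command(deltas=[0, 0, 0, 0, 0.008, 0, 10, 0, 0, 0, 0, 0.008, 0, 10, 0, 0, 0, 0, 0.008, 0, 60, 0, 0, 0, 0, 0.008, 0, 60, 0, 0, 0, 0, 0.008, 0, 60, 0, 0, 0, 0, 0.008, 0, 60, 0, 0, 0, 0, 0.008, 0.05, 60, 0, 0, 0, 0, 0.008, 0.1, 60, 0, 0, 0, 0, 0.008, 0.15, 91, 0, 0, 0, 0, 0.008, 0.18, 91])

```text
clock: 12.1
position: [0.5087, -0.0091, 0.2528]
ee_rot: [-1.75, 2.605, -0.003]
force: [0.9, -0.1, -0.4]
width: 0.782
gripper_force: 0.0
```

arm_command(deltas=[0, 0, -0.1, 0, -0.03, 0.05, 91, 0, 0, -0.2, 0, -0.05, 0.08, 91, 0, 0, -0.3, -0.0, -0.05, 0.1, 91, 0, 0, -0.4, 0, -0.05, 0.1, 91, 0, 0, -0.5, 0, -0.05, 0.1, 91, 0, 0, -0.6, 0, -0.05, 0.1, 91, 0, 0, -0.7, 0, -0.05, 0.1, 91, 0, 0, -0.76, 0, -0.05, 0.1, 91, 0, 0, -0.76, 0, -0.05, 0.1, 91])

```text
clock: 13.0
position: [0.5076, -0.0592, 0.3488]
ee_rot: [-0.021, -3.141, -0.0]
force: [0.3, -0.8, -0.7]
width: 0.99
gripper_force: 0.0
```

```bash
python3 - <<'E'
from h import *
s=sensors.observe();print(s["position"],s["force"],s["joints"],cv2.Rodrigues(s["ee_rot"])[0].round(3))
cal=optics.calibration("wrist");im=optics.get_image("wrist");cv2.imwrite("pics/w4.png",im)
t=optics.get_image("top")
b=cv2.resize(t[90:270,120:490],None,fx=2.16,fy=2.16,interpolation=cv2.INTER_CUBIC)
cv2.imwrite("pics/c4.png",np.vstack([cv2.convertScaleAbs(b,alpha=1.4,beta=15)]))
E
```

```text
[ 0.50755277 -0.05919108  0.34882641] [ 0.29843274 -0.8481294  -0.73838279] [ 0.15044287  0.18662764 -0.1667538   1.66945308  0.03195422  1.2885205
  1.53530969] [[-1.     0.013 -0.   ]
 [ 0.013  1.     0.   ]
 [ 0.     0.    -1.   ]]
```

View pics/w4.png

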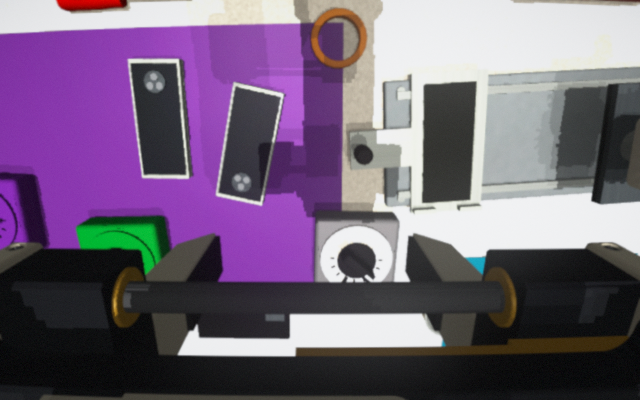

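```bash
cat >> h.py <<'E'
def rect(cal,mask,z,box,amin=300):
    k=np.zeros(mask.shape,np.uint8); k[box[1]:box[3],box[0]:box[2]]=1
    m=cv2.morphologyEx(mask.astype(np.uint8)*k,cv2.MORPH_OPEN,np.ones((3,3)))
    out=[]
    for c in cv2.findContours(m,cv2.RETR_EXTERNAL,cv2.CHAIN_APPROX_NONE)[0]:
        if cv2.contourArea(c)<amin: continue
        P=plane(cal,c.reshape(-1,2),z)[:,:2]
        (cx,cy),(w,h),a=cv2.minAreaRect((P*1000).astype(np.float32))
        if w<h: a+=90; w,h=h,w
        out.append([round(v,1) for v in (cx,cy,w,h,a)])
    return out
E
python3 - <<'E'
from h import *
cal=optics.calibration("wrist");im=cv2.imread("pics/w4.png");g=im.max(2)
print("mat",rect(cal,g<75,.030,(400,60,490,225)))
print("knob",plane(cal,[(363,154)],.072))
print("phones",phones(cal,im,.016,(120,50,290,210)))
print("phones top face",rect(cal,g<75,.016,(120,50,290,210)))
print("cams",plane(cal,[(154,82),(241,182)],.0185).round(4))
print("timer",plane(cal,[(356,261)],.073).round(4),plane(cal,[(375,283),(337,240)],.065).round(4))
b=im[205:290,300:410]; cv2.imwrite("pics/t4.png",cv2.resize(b,None,fx=5,fy=5,interpolation=cv2.INTER_CUBIC))
E
```

```text
mat [[502.0, 116.2, 152.8, 63.5, 3.5]]
knob [[ 5.06530886e-01 -9.09745345e-05  7.20000000e-02]]
phones [(505, -146, 157, 68, 166.8), (470, -260, 157, 71, 178.9)]
phones top face [[505.7, -146.2, 141.9, 58.3, 166.5], [470.2, -263.0, 142.4, 57.4, 179.0]]
cams [[ 0.4211 -0.262   0.0185]
 [ 0.5541 -0.1585  0.0185]]
timer [[ 0.6467 -0.0045  0.073 ]] [[ 0.6842  0.0233  0.065 ]
 [ 0.6204 -0.029   0.065 ]]
```

View pics/t4.png

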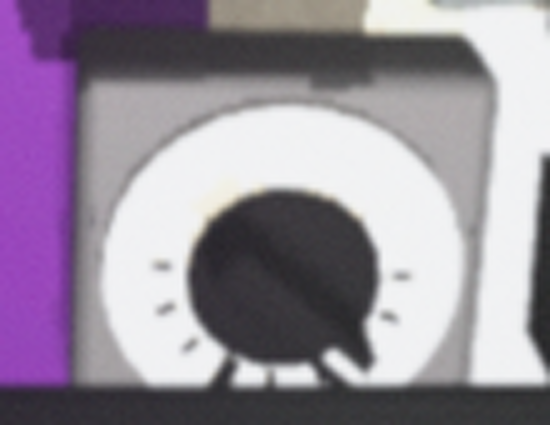

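arm_command(deltas=[0, 0, -0.07, -0.001, -0.045, -0.05, 82, 0, 0, -0.141, -0.003, -0.087, -0.1, 82, 0, 0, -0.141, -0.003, -0.087, -0.15, 82, 0, 0, -0.141, -0.003, -0.087, -0.2, 82, 0, 0, -0.141, -0.003, -0.087, -0.24, 82, 0, 0, -0.141, -0.003, -0.087, -0.27, 82, 0, 0, -0.141, -0.003, -0.087, -0.295, 82, 0, 0, -0.141, -0.003, -0.087, -0.312, 82, 0, 0, -0.141, -0.003, -0.087, -0.325, 82, 0, 0, -0.141, -0.003, -0.087, -0.326, 82], force=30)

```text
clock: 14.1
position: [0.504, -0.1457, 0.0216]
ee_rot: [-0.36, -3.119, -0.001]
force: [-0.2, -0.1, 0.8]
width: 0.891
gripper_force: 0.0
```

arm_command(deltas=[0, 0, 0, 0, 0, 0, 55, 0, 0, 0, 0, 0, 0, 55, 0, 0, 0, 0, 0, 0, 55, 0, 0, 0, 0, 0, 0, 55, 0, 0, 0, 0, 0, 0, 55])

```text
clock: 14.6
position: [0.5055, -0.1461, 0.0239]
ee_rot: [0.363, 3.119, -0.0]
force: [-1.1, -0.7, 7.7]
width: 0.718
gripper_force: 30.0
```

arm_command(deltas=[0, 0, 0, 0, 0, 0.03, 55, 0, 0, 0, 0, 0, 0.06, 55, 0, 0, 0, 0, 0, 0.09, 55, 0, 0, 0.03, 0, 0.03, 0.11, 55, 0, 0, 0.07, 0, 0.06, 0.12, 55, 0, 0, 0.1, -0.001, 0.1, 0.12, 55, 0, 0, 0.14, -0.002, 0.14, 0.12, 55, 0, 0, 0.178, -0.003, 0.18, 0.12, 55, 0, 0, 0.178, -0.004, 0.22, 0.12, 55, 0, 0, 0.178, -0.004, 0.25, 0.12, 55, 0, 0, 0.178, -0.004, 0.262, 0.12, 55, 0, 0, 0.178, -0.004, 0.262, 0.12, 55])

```text
clock: 15.8
position: [0.5003, 0.1181, 0.1429]
ee_rot: [0.081, -3.14, -0.002]
force: [-0.2, -0.1, -3.2]
width: 0.715
gripper_force: 30.0
```

```bash
python3 - <<'E'
from h import *
s=sensors.observe();print(s["position"],s["force"],s["width"],s["gripper_force"],s["joints"].round(2),s["ee_rot"])
cal=optics.calibration("wrist");im=optics.get_image("wrist");cv2.imwrite("pics/w5.png",im)
E
```

```text
[0.50026931 0.11814645 0.14287559] [-0.21229912 -0.13010111 -3.20454871] 0.7154426204772664 30.000133831053972 [-0.16  0.39 -0.22  1.95  0.11  0.82  1.17] [ 8.09839046e-02 -3.14023061e+00 -1.59151755e-03]
```

View pics/w5.png

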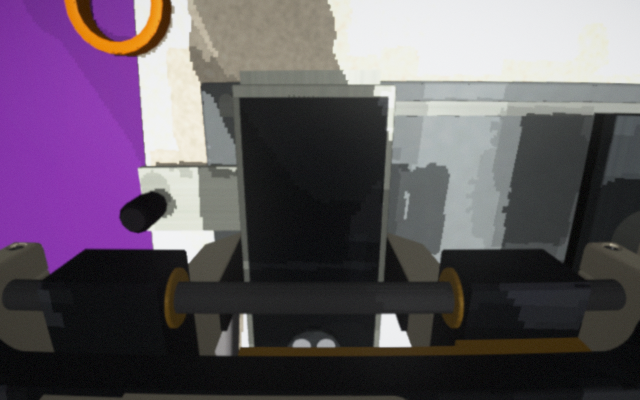

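```bash
python3 - <<'E'
from h import *
cal=optics.calibration("wrist")
print(plane(cal,[(236,87),(392,85),(240,97)],.135).round(4))
print("tray end",plane(cal,[(242,72),(380,72)],.03).round(4))
E
```

```text
[[0.4243 0.0815 0.135 ]
 [0.4204 0.1435 0.135 ]
 [0.4281 0.0831 0.135 ]]
tray end [[0.4152 0.0636 0.03  ]
 [0.4106 0.1568 0.03  ]]
```

arm_command(deltas=[0, 0, 0, 0.0025, -0.0025, -0.03, 55, 0, 0, 0, 0.0025, -0.0025, -0.055, 55, 0, 0, 0, 0.0025, -0.0025, -0.072, 55, 0, 0, 0, 0.0025, -0.0025, -0.082, 55, 0, 0, 0, 0.0025, -0.0025, -0.087, 55, 0, 0, 0, 0.0025, -0.0025, -0.089, 55, 0, 0, 0, 0.0025, -0.0025, -0.089, 55])

```text
clock: 16.55
position: [0.5036, 0.1134, 0.0544]
ee_rot: [-0.075, 3.14, 0.0]
force: [0.9, 0.2, -3.4]
width: 0.717
gripper_force: 30.0
```

arm_command(deltas=[0, 0, 0, -0.001, 0.0025, -0.001, 55, 0, 0, 0, -0.001, 0.0025, -0.0025, 55, 0, 0, 0, -0.001, 0.0025, -0.0025, 55])

```text
clock: 16.85
position: [0.5032, 0.1168, 0.0538]
ee_rot: [-0.075, 3.138, 0.001]
force: [-6.7, -1.0, 21.9]
width: 0.713
gripper_force: 30.0
```

Contact. Open to 80 mm and lift.

arm_command(deltas=[0, 0, 0, 0, 0, 0.001, 80, 0, 0, 0, 0, 0, 0.001, 80, 0, 0, 0, 0, 0, 0.001, 80, 0, 0, 0, 0, 0, 0.02, 80, 0, 0, 0, 0, 0, 0.05, 80, 0, 0, 0, 0, 0, 0.1, 80, 0, 0, 0, 0, 0, 0.15, 80, 0, 0, 0, 0, -0.04, 0.2, 80, 0, 0, 0, 0, -0.09, 0.24, 80, 0, 0, 0, 0, -0.13, 0.28, 80, 0, 0, 0, 0, -0.176, 0.295, 80, 0, 0, 0, 0, -0.176, 0.295, 80, 0, 0, 0, 0, -0.176, 0.295, 80])

```text
clock: 18.15
position: [0.5029, -0.0647, 0.3486]
ee_rot: [-0.064, 3.137, -0.003]
force: [0.9, -0.2, -0.9]
width: 0.871
gripper_force: 0.0
```

```bash
python3 - <<'E'
from h import *
s=sensors.observe();print(s["position"],s["ee_rot"],s["joints"].round(2))
cal=optics.calibration("wrist");im=optics.get_image("wrist");cv2.imwrite("pics/w6.png",im)
g=im.max(2)
print(rect(cal,g<75,.016,(60,20,350,240)),phones(cal,im,.016,(60,20,300,220)))
E
```

```text
[ 0.50290293 -0.0646707   0.34862768] [-6.44643275e-02  3.13717418e+00 -2.87305449e-03] [ 0.13  0.17 -0.13  1.68  0.03  1.28  1.61]
[[624.7, -333.2, 121.3, 45.4, 90.1], [468.3, -262.9, 143.4, 57.6, 178.6]] [(610, -341, 133, 17, 92.6), (469, -261, 157, 71, 178.6)]
```

View pics/w6.png

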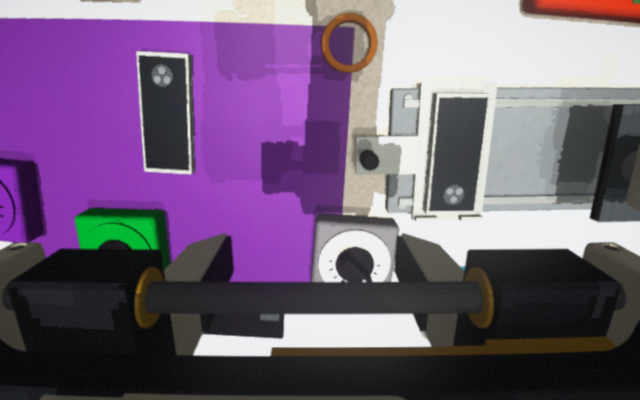

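```bash
python3 - <<'E'
from h import *
cal=optics.calibration("wrist");im=cv2.imread("pics/w6.png");g=im.max(2)
print(rect(cal,g<75,.046,(420,70,495,217)))
print("cam",plane(cal,[(453,195)],.0485),"knob",plane(cal,[(369,160)],.072))
s=sensors.observe();R=cv2.Rodrigues(s["ee_rot"])[0];print(np.degrees(np.arctan2(R[1,0],R[0,0])),R[:,2])
E
```

```text
[[505.1, 120.4, 133.1, 56.1, 2.7]]
cam [[0.55134122 0.12184215 0.0485    ]] knob [[0.50570437 0.00431796 0.072     ]]
-177.48340088179205 [ 1.92559367e-03 -1.72955192e-04 -9.99998131e-01]
```

arm_command(deltas=[0, 0, -0.02, -0.01, -0.05, -0.02, 82, 0, 0, -0.041, -0.02, -0.1, -0.05, 82, 0, 0, -0.041, -0.03, -0.145, -0.09, 82, 0, 0, -0.041, -0.033, -0.18, -0.13, 82, 0, 0, -0.041, -0.033, -0.198, -0.175, 82, 0, 0, -0.041, -0.033, -0.198, -0.22, 82, 0, 0, -0.041, -0.033, -0.198, -0.26, 82, 0, 0, -0.041, -0.033, -0.198, -0.29, 82, 0, 0, -0.041, -0.033, -0.198, -0.31, 82, 0, 0, -0.041, -0.033, -0.198, -0.322, 82, 0, 0, -0.041, -0.033, -0.198, -0.325, 82, 0, 0, -0.041, -0.033, -0.198, -0.325, 82], force=30)

```text
clock: 19.4
position: [0.4697, -0.2573, 0.0216]
ee_rot: [0.025, 3.141, 0.001]
force: [0.5, -0.9, -0.4]
width: 0.893
gripper_force: 0.0
```

arm_command(deltas=[0, 0, 0, 0, 0, 0, 55, 0, 0, 0, 0, 0, 0, 55, 0, 0, 0, 0, 0, 0, 55, 0, 0, 0, 0, 0, 0, 55, 0, 0, 0, 0, 0, 0, 55])

```text
clock: 19.9
position: [0.47, -0.2586, 0.0225]
ee_rot: [0.027, 3.139, -0.001]
force: [-1.5, -1.5, 7.5]
width: 0.714
gripper_force: 30.0
```

arm_command(deltas=[0, 0, 0, 0, 0, 0.03, 55, 0, 0, 0, 0, 0, 0.07, 55, 0, 0, 0, 0, 0, 0.11, 55, 0, 0, -0.09, 0, 0.02, 0.14, 55, 0, 0, -0.18, 0, 0.05, 0.15, 55, 0, 0, -0.27, 0, 0.08, 0.15, 55, 0, 0, -0.36, 0, 0.1, 0.15, 55, 0, 0, -0.45, 0, 0.12, 0.15, 55, 0, 0, -0.54, 0.01, 0.14, 0.15, 55, 0, 0, -0.63, 0.01, 0.16, 0.15, 55, 0, 0, -0.72, 0.01, 0.18, 0.15, 55, 0, 0, -0.81, 0.02, 0.2, 0.15, 55, 0, 0, -0.9, 0.03, 0.22, 0.15, 55, 0, 0, -0.979, 0.033, 0.24, 0.15, 55, 0, 0, -0.979, 0.033, 0.24, 0.15, 55])

```text
clock: 21.4
position: [0.5024, -0.0142, 0.1713]
ee_rot: [-2.202, -2.239, -0.002]
force: [-0.3, 0.1, -2.6]
width: 0.716
gripper_force: 30.0
```

arm_command(deltas=[0, 0, -0.09, 0, 0.02, 0, 55, 0, 0, -0.18, 0, 0.04, 0, 55, 0, 0, -0.27, 0, 0.06, 0, 55, 0, 0, -0.36, 0, 0.08, 0, 55, 0, 0, -0.45, 0, 0.09, 0, 55, 0, 0, -0.54, 0, 0.1, 0, 55, 0, 0, -0.63, 0, 0.11, 0, 55, 0, 0, -0.72, 0, 0.12, 0, 55, 0, 0, -0.81, 0, 0.13, 0, 55, 0, 0, -0.9, 0, 0.136, 0, 55, 0, 0, -0.979, 0, 0.136, 0, 55, 0, 0, -0.979, 0, 0.136, 0, 55, 0, 0, -0.979, 0, 0.136, 0, 55])

```text
clock: 22.7
position: [0.502, 0.1177, 0.1714]
ee_rot: [3.14, 0.084, -0.0]
force: [-0.4, 0.4, -3.0]
width: 0.716
gripper_force: 30.0
```

```bash
python3 - <<'E'
from h import *
s=sensors.observe();R=cv2.Rodrigues(s["ee_rot"])[0];print(s["position"],s["force"],s["width"],s["gripper_force"],np.degrees(np.arctan2(R[1,0],R[0,0])),R[:,2],s["joints"].round(2))
cal=optics.calibration("wrist");im=optics.get_image("wrist");cv2.imwrite("pics/w7.png",im)
E
```

```text
[0.5019694  0.11773437 0.17138599] [-0.40702995  0.43886537 -3.03370953] 0.7156151304439645 29.979683607816696 3.0796752578774558 [-2.97426157e-04 -4.85377454e-04 -9.99999838e-01] [-0.77  0.37  0.57  1.96 -0.25  0.88 -1.58]
```

View pics/w7.png

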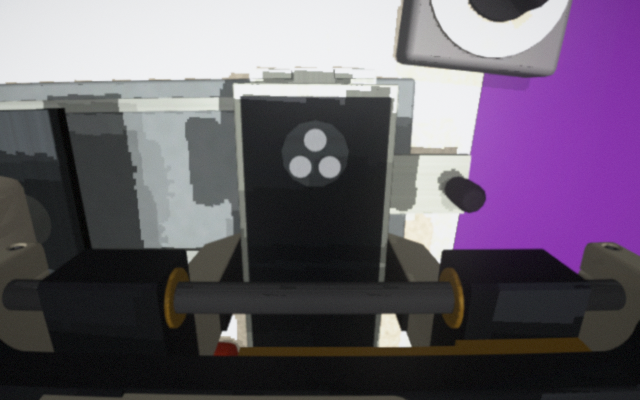

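arm_command(deltas=[0, 0, 0, 0.0015, 0, -0.03, 55, 0, 0, 0, 0.0015, 0, -0.06, 55, 0, 0, 0, 0.0015, 0, -0.08, 55, 0, 0, 0, 0.0015, 0, -0.092, 55, 0, 0, 0, 0.0015, 0, -0.097, 55, 0, 0, 0, 0.0015, 0, -0.097, 55, 0, 0, 0, 0.0015, 0, -0.097, 55])

```text
clock: 23.45
position: [0.5044, 0.1182, 0.0752]
ee_rot: [-3.14, -0.078, -0.002]
force: [-0.2, 0.4, -2.1]
width: 0.715
gripper_force: 30.0
```

arm_command(deltas=[0, 0, 0, -0.001, -0.001, -0.004, 55, 0, 0, 0, -0.001, -0.001, -0.006, 55, 0, 0, 0, -0.001, -0.001, -0.0075, 55, 0, 0, 0, -0.001, -0.001, -0.0075, 55])

```text
clock: 23.85
position: [0.5029, 0.1172, 0.0684]
ee_rot: [-3.14, -0.078, -0.001]
force: [-5.9, -1.8, 22.2]
width: 0.722
gripper_force: 30.0
```

arm_command(deltas=[0, 0, 0, 0, 0, 0.001, 80, 0, 0, 0, 0, 0, 0.001, 80, 0, 0, 0, 0, 0, 0.001, 80, 0, 0, 0, 0, 0, 0.02, 80, 0, 0, 0, 0, 0, 0.05, 80, 0, 0, 0, 0, 0, 0.1, 80, 0, 0, 0, 0, 0, 0.15, 80, 0, 0, 0, 0, -0.05, 0.19, 80, 0, 0, 0, 0, -0.1, 0.23, 80, 0, 0, 0, 0, -0.12, 0.23, 80, 0, 0, 0, 0, -0.12, 0.23, 80])

```text
clock: 24.95
position: [0.5037, -0.0094, 0.2999]
ee_rot: [3.14, 0.065, 0.009]
force: [0.2, -0.5, -1.5]
width: 0.872
gripper_force: 0.0
```

```bash
python3 - <<'E'
from h import *
s=sensors.observe();print(s["position"],s["ee_rot"],s["joints"].round(2))
cal=optics.calibration("wrist");im=optics.get_image("wrist");cv2.imwrite("pics/w8.png",im)
E
```

```text
[ 0.50368049 -0.00937035  0.29994585] [3.13980752 0.0645997  0.0086477 ] [-0.66  0.2   0.69  1.82 -0.14  1.16 -1.45]
```

View pics/w8.png

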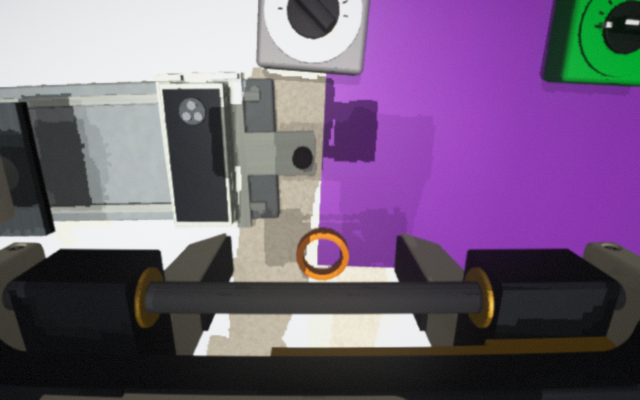

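```bash
python3 - <<'E'
from h import *
cal=optics.calibration("wrist")
im=cv2.imread("pics/w8.png");g=im.max(2)
print(rect(cal,g<75,.062,(155,78,232,230)))
print(plane(cal,[(191,110)],.0645),plane(cal,[(302,156)],.072))
E
```

```text
[[504.3, 120.6, 142.4, 58.3, 2.4]]
[[0.55528651 0.12332273 0.0645    ]] [[0.51342301 0.00682564 0.072     ]]
```

arm_command(deltas=[0, 0, 0, 0.001, -0.02, -0.04, 0, 0, 0, 0, 0.002, -0.036, -0.08, 0, 0, 0, 0, 0.002, -0.036, -0.12, 0, 0, 0, 0, 0.002, -0.036, -0.15, 0, 0, 0, 0, 0.002, -0.036, -0.18, 0, 0, 0, 0, 0.002, -0.036, -0.21, 0, 0, 0, 0, 0.002, -0.036, -0.23, 0, 0, 0, 0, 0.002, -0.036, -0.234, 0, 0, 0, 0, 0.002, -0.036, -0.234, 0])

```text
clock: 25.9
position: [0.504, -0.0381, 0.062]
ee_rot: [3.14, 0.079, -0.004]
force: [0.1, -1.1, -0.0]
width: 0.139
gripper_force: 0.0
```

arm_command(deltas=[0, 0, 0, 0.004, 0, 0.005, 0, 0, 0, 0, 0.004, 0.004, 0.005, 0, 0, 0, 0, 0.004, 0.009, 0.005, 0, 0, 0, 0, 0.004, 0.015, 0.005, 0, 0, 0, 0, 0.003, 0.022, 0.005, 0, 0, 0, 0, 0.003, 0.031, 0.005, 0, 0, 0, 0, 0.003, 0.042, 0.005, 0, 0, 0, 0, 0.002, 0.054, 0.005, 0, 0, 0, 0, 0.001, 0.066, 0.005, 0, 0, 0, 0, 0.001, 0.078, 0.005, 0, 0, 0, 0, 0.001, 0.09, 0.005, 0, 0, 0, 0, 0, 0.102, 0.005, 0, 0, 0, 0, 0, 0.114, 0.005, 0, 0, 0, 0, -0.001, 0.126, 0.005, 0, 0, 0, 0, -0.001, 0.138, 0.005, 0, 0, 0, 0, -0.002, 0.148, 0.005, 0, 0, 0, 0, -0.003, 0.155, 0.005, 0, 0, 0, 0, -0.003, 0.16, 0.005, 0, 0, 0, 0, -0.003, 0.16, 0.005, 0])

```text
clock: 27.8
position: [0.5021, 0.1224, 0.068]
ee_rot: [-3.14, -0.08, -0.001]
force: [0.6, 0.0, -0.3]
width: 0.009
gripper_force: 0.0
```

arm_command(deltas=[0, 0, 0, 0, 0.004, 0, 0, 0, 0, 0, 0, 0.008, 0, 0, 0, 0, 0, 0, 0.012, 0, 0, 0, 0, 0, -0.001, 0.015, 0, 0, 0, 0, 0, -0.001, 0.018, 0, 0, 0, 0, 0, -0.001, 0.018, 0, 0])

```text
clock: 28.4
position: [0.501, 0.14, 0.068]
ee_rot: [-3.14, -0.079, -0.001]
force: [0.3, -0.3, 0.1]
width: 0.002
gripper_force: 0.3
```

arm_command(deltas=[0, 0, 0, 0, 0.003, 0, 0, 0, 0, 0, 0, 0.005, 0, 0, 0, 0, 0, 0, 0.007, 0, 0, 0, 0, 0, 0, 0.007, 0, 0])

```text
clock: 28.8
position: [0.5007, 0.1466, 0.0679]
ee_rot: [3.141, 0.079, -0.0]
force: [0.3, -1.7, 0.7]
width: 0.005
gripper_force: 0.6
```

arm_command(deltas=[0, 0, 0, 0, 0.002, 0, 0, 0, 0, 0, 0, 0.004, 0, 0, 0, 0, 0, 0, 0.006, 0, 0, 0, 0, 0, 0, 0.007, 0, 0, 0, 0, 0, 0, 0.007, 0, 0])

```text
clock: 29.3
position: [0.5005, 0.1535, 0.0678]
ee_rot: [3.14, 0.078, -0.0]
force: [-0.4, -1.6, -0.1]
width: 0.006
gripper_force: 0.6
```

```bash
python3 - <<'E'
from h import *
s=sensors.observe();print(s["position"],s["force"],s["joints"].round(2))
cv2.imwrite("pics/w9.png",optics.get_image("wrist"))
E
```

```text
[0.50054075 0.15351038 0.06780536] [-0.42528746 -1.59639926 -0.11027124] [-0.8   0.55  0.55  2.04 -0.45  0.68 -1.47]
```

View pics/w9.png

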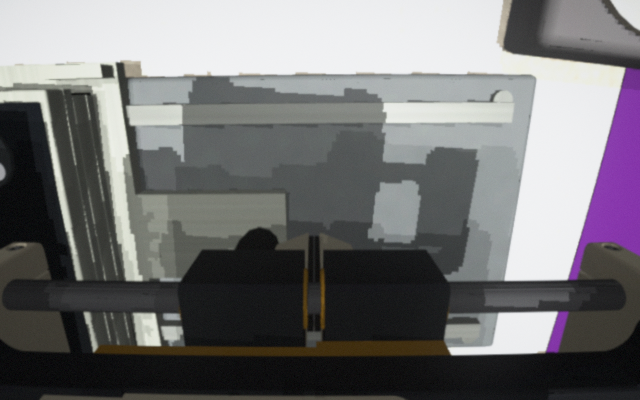

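```bash
python3 - <<'E'
from h import *
cal=optics.calibration("wrist")
print(plane(cal,[(257,233)],.072),plane(cal,[(257,245)],.056),"tray edge",plane(cal,[(130,80),(136,190)],.03))
E
```

```text
[[0.52081521 0.17794496 0.072     ]] [[0.50781875 0.18035695 0.056     ]] tray edge [[0.57899523 0.24617899 0.03      ]
 [0.52360056 0.24812831 0.03      ]]
```

arm_command(deltas=[0, 0, 0, 0, 0.0015, 0, 0, 0, 0, 0, 0, 0.003, 0, 0, 0, 0, 0, 0, 0.004, 0, 0, 0, 0, 0, 0, 0.004, 0, 0])

```text
clock: 29.75
position: [0.5006, 0.1574, 0.0678]
ee_rot: [3.14, 0.078, -0.0]
force: [-0.5, -2.2, -0.6]
width: 0.001
gripper_force: 0.8
```

arm_command(deltas=[0, 0, 0, 0, 0.0015, 0, 0, 0, 0, 0, 0, 0.003, 0, 0, 0, 0, 0, 0, 0.003, 0, 0])

```text
clock: 30.05
position: [0.5005, 0.1586, 0.0678]
ee_rot: [3.139, 0.076, -0.001]
force: [-1.6, -8.9, 1.8]
width: 0.007
gripper_force: 3.8
```

arm_command(deltas=[0, 0, 0, 0, 0.002, 0, 0, 0, 0, 0, 0, 0.002, 0, 0])

```text
clock: 30.25
position: [0.5004, 0.1589, 0.0677]
ee_rot: [3.137, 0.074, -0.001]
force: [-2.1, -12.8, 4.2]
width: 0.004
gripper_force: 6.7
```

arm_command(deltas=[0, 0, 0, 0, -0.01, 0, 0, 0, 0, 0, 0, -0.04, 0, 0, 0, 0, 0, 0, -0.06, 0.03, 0, 0, 0, 0, 0, -0.06, 0.08, 0, 0, 0, 0, 0, -0.06, 0.13, 0, 0, 0, 0, 0, -0.06, 0.18, 20, 0, 0, 0, 0, -0.06, 0.23, 50, 0, 0, 0, 0, -0.06, 0.28, 50, 0, 0, 0, -0.01, -0.04, 0.32, 50, 0, 0, 0, -0.02, 0, 0.35, 50, 0, 0, 0, -0.04, 0.04, 0.35, 50, 0, 0, 0, -0.05, 0.08, 0.35, 50, 0, 0, 0, -0.05, 0.12, 0.35, 50, 0, 0, 0, -0.05, 0.12, 0.35, 50, 0, 0, 0, -0.05, 0.12, 0.35, 50, 0, 0, 0, -0.05, 0.12, 0.35, 50])

```text
clock: 31.85
position: [0.4513, 0.2812, 0.4181]
ee_rot: [3.141, 0.076, 0.001]
force: [0.7, -0.1, -0.8]
width: 0.542
gripper_force: 0.0
```

```bash
python3 - <<'E'
from h import *
s=sensors.observe();print(s["position"],s["force"],s["joints"].round(2),s["ee_rot"])
w=optics.get_image("wrist");cv2.imwrite("pics/w10.png",w)
cv2.imwrite("pics/top10.png",optics.get_image("top"))
E
```

```text
[0.45125332 0.28115    0.41814956] [ 0.74479051 -0.1453737  -0.82343099] [-1.18  0.19  0.66  1.54 -0.12  1.45 -2.04] [3.14059762e+00 7.57533448e-02 9.30018891e-04]
```

View pics/w10.png

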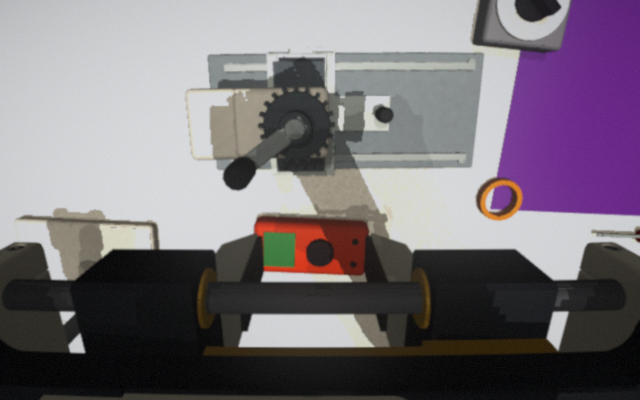

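```bash
python3 - <<'E'
from h import *
cal=optics.calibration("wrist")
im=cv2.imread("pics/w10.png");g=im.max(2)
m=((g<45)*255).astype(np.uint8)
for b in ((215,145,262,195),(368,100,402,128)):
    k=np.zeros_like(m);k[b[1]:b[3],b[0]:b[2]]=m[b[1]:b[3],b[0]:b[2]]
    c=max(cv2.findContours(k,cv2.RETR_EXTERNAL,cv2.CHAIN_APPROX_NONE)[0],key=cv2.contourArea)
    e=cv2.minAreaRect(c);print(e,cv2.boundingRect(c),c.reshape(-1,2).min(0),c.reshape(-1,2).max(0))
print("cr top",plane(cal,[(236,178)],.272),"base",plane(cal,[(247,167)],.228))
print("gear",plane(cal,[(298,125)],.2),plane(cal,[(298,125)],.22))
print("tray knob",plane(cal,[(383,113)],.07))
# top view as second camera
ct=optics.calibration("top");print(proj(ct,[(.4955,.297,.2),(.455,.337,.272),(.455,.337,.25)]).round(1))
E
```

```text
((239.19229125976562, 171.96153259277344), (24.684158325195312, 33.004661560058594), 33.690067291259766) (225, 158, 31, 31) [225 158] [255 188]
((379.2981872558594, 112.83946228027344), (6.800566673278809, 11.972830772399902), 16.699243545532227) (376, 108, 9, 12) [376 108] [384 119]
cr top [[0.4549338  0.34580176 0.272     ]] base [[0.45464163 0.34459903 0.228     ]]
gear [[0.49339954 0.29867472 0.2       ]] [[0.49544568 0.29788806 0.22      ]]
tray knob [[0.50166791 0.18998528 0.07      ]]
[[166.4 203.2]
 [139.9 215.7]
 [143.2 216.6]]
```

arm_command(deltas=[0, 0, 0.095, 0, 0.01, 0, 50, 0, 0, 0.19, 0, 0.03, 0, 50, 0, 0, 0.285, 0, 0.04, 0, 50, 0, 0, 0.38, 0, 0.06, 0, 50, 0, 0, 0.475, 0.005, 0.06, -0.02, 50, 0, 0, 0.57, 0.005, 0.06, -0.04, 50, 0, 0, 0.665, 0.005, 0.06, -0.06, 50, 0, 0, 0.76, 0.005, 0.06, -0.07, 50, 0, 0, 0.855, 0.005, 0.06, -0.07, 50, 0, 0, 0.95, 0.005, 0.06, -0.07, 50, 0, 0, 0.97, 0.005, 0.06, -0.07, 50, 0, 0, 0.97, 0.005, 0.06, -0.07, 50, 0, 0, 0.97, 0.005, 0.06, -0.07, 50])

```text
clock: 33.25
position: [0.456, 0.3418, 0.3481]
ee_rot: [2.223, 2.219, 0.001]
force: [-0.2, -0.3, 0.0]
width: 0.542
gripper_force: 0.0
```

```bash
python3 - <<'E'
from h import *
s=sensors.observe();print(s["position"],s["force"],s["joints"].round(2),s["ee_rot"])
cal=optics.calibration("wrist");w=optics.get_image("wrist");cv2.imwrite("pics/w11.png",w)
print(proj(cal,[(.456,.341,.272),(.4955,.298,.22),(.5,.184,.072)]).round())
g=w.max(2);m=((g<45)*255).astype(np.uint8);m[225:]=0
for c in cv2.findContours(m,cv2.RETR_EXTERNAL,cv2.CHAIN_APPROX_NONE)[0]:
    if cv2.contourArea(c)>150: print(cv2.boundingRect(c),cv2.contourArea(c))
E
```

```text
[0.4559977  0.34181612 0.34812177] [-0.24018001 -0.31717443  0.0255782 ] [-1.02  0.28  0.37  1.57 -0.1   1.31 -0.63] [2.22315805e+00 2.21949702e+00 1.11814396e-03]
[[312. 215.]
 [361. 242.]
 [347. 275.]]
(164, 196, 34, 29) 743.0
(285, 167, 44, 58) 1819.0
```

arm_command(deltas=[0, 0, 0, -0.002, 0, -0.03, 60, 0, 0, 0, -0.002, 0, -0.06, 60, 0, 0, 0, -0.002, 0, -0.085, 60, 0, 0, 0, -0.002, 0, -0.096, 60, 0, 0, 0, -0.002, 0, -0.096, 60])

```text
clock: 33.8
position: [0.4532, 0.3418, 0.2508]
ee_rot: [2.22, 2.223, -0.004]
force: [0.2, 0.8, 0.0]
width: 0.653
gripper_force: 0.0
```

arm_command(deltas=[0, 0, 0, 0, 0, 0, 5, 0, 0, 0, 0, 0, 0, 5, 0, 0, 0, 0, 0, 0, 5, 0, 0, 0, 0, 0, 0, 5, 0, 0, 0, 0, 0, 0, 5, 0, 0, 0, 0, 0, 0, 5, 0, 0, 0, 0, 0, 0, 5], force=15)

```text
clock: 34.5
position: [0.4537, 0.3424, 0.2522]
ee_rot: [-2.219, -2.224, -0.001]
force: [-1.8, -0.5, 4.1]
width: 0.261
gripper_force: 15.0
```

arm_command(deltas=[0, 0, 0, 0.012, 0.009, 0, 5, 0, 0, 0, 0.026, 0.0145, 0, 5, 0, 0, 0, 0.0405, 0.0165, 0, 5, 0, 0, 0, 0.0555, 0.015, 0, 5])

```text
clock: 34.9
position: [0.5094, 0.3541, 0.252]
ee_rot: [2.219, 2.221, -0.007]
force: [-8.2, -14.9, 11.7]
width: 0.257
gripper_force: 15.0
```

```bash
cat > cr.py <<'E'
from h import *
import sys,json,os
ax=np.array([float(sys.argv[1]),float(sys.argv[2])]);n=int(sys.argv[3]);st=float(sys.argv[4])
s=sensors.observe();p=s["position"][:2];f=s["force"]
L=json.load(open("tr.json")) if os.path.exists("tr.json") else []
L.append(list(p));json.dump(L,open("tr.json","w"))
r=p-ax;ph=np.arctan2(r[1],r[0]);t=np.array([np.sin(ph),-np.cos(ph)])
print("t",s["clock"],"p",p.round(4),"phi",round(ph,3),"r",np.linalg.norm(r).round(4),"Ftan",(f[:2]@t).round(1),"Frad",(f[:2]@r/.06).round(1),"Fz",f[2].round(1),"grip",s["gripper_force"].round(1),"w",round(s["width"],3))
if len(L)>2:
    A=np.array(L);q=np.linalg.lstsq(np.c_[2*A,np.ones(len(A))],(A**2).sum(1),rcond=None)[0]
    print("fit axis",q[:2].round(4),"R",np.sqrt(q[2]+q[:2]@q[:2]).round(4))
q=ph-st*np.arange(1,n+1);print(np.c_[.06*np.cos(q)-r[0],.06*np.sin(q)-r[1]].round(3).tolist())
E
python3 cr.py .4955 .298 16 .3; python3 -c "print()"
```

```text
Traceback (most recent call last):
  File "cr.py", line 8, in <module>
    print("t",s["clock"],"p",p.round(4),"phi",round(ph,3),"r",np.linalg.norm(r).round(4),"Ftan",(f[:2]@t).round(1),"Frad",(f[:2]@r/.06).round(1),"Fz",f[2].round(1),"grip",s["gripper_force"].round(1),"w",round(s["width"],3))
                                                                                                                                                                           ^^^^^^^^^^^^^^^^^^^^^^^^
AttributeError: 'float' object has no attribute 'round'
```

```bash
sed -i 's/s\["gripper_force"\].round(1)/round(float(s["gripper_force"]),1)/' cr.py; python3 cr.py .4955 .2945 8 .3
```

```text
t 34.9 p [0.5094 0.3541] phi 1.341 r 0.0612 Ftan -4.6 Frad -16.7 Fz 11.7 grip 15.0 w 0.257
[[0.016, -0.008], [0.03, -0.019], [0.04, -0.034], [0.045, -0.051], [0.045, -0.069], [0.04, -0.086], [0.03, -0.101], [0.015, -0.112]]
```

arm_command(deltas=[0, 0, 0, 0.016, -0.011, 0, 5, 0, 0, 0, 0.03, -0.022, 0, 5, 0, 0, 0, 0.04, -0.037, 0, 5, 0, 0, 0, 0.045, -0.054, 0, 5])

```text
clock: 35.3
position: [0.552, 0.3034, 0.2519]
ee_rot: [-2.214, -2.223, 0.005]
force: [-18.3, 1.3, 12.3]
width: 0.26
gripper_force: 15.0
```

```bash
python3 cr.py .4955 .2945 8 .3
```

```text
t 35.3 p [0.552  0.3034] phi 0.157 r 0.0572 Ftan -4.1 Frad -17.0 Fz 12.3 grip 15.0 w 0.26
fit axis [0.1979 0.0493] R 0.4358
[[0.003, -0.017], [-0.002, -0.035], [-0.012, -0.05], [-0.026, -0.061], [-0.043, -0.067], [-0.061, -0.069], [-0.078, -0.065], [-0.094, -0.056]]
```

```bash
sed -i 's/^q=ph.*//' cr.py; cat >> cr.py <<'E'
c=np.array([float(sys.argv[5]),float(sys.argv[6])])-ax
q=np.arctan2(c[1],c[0])-st*np.arange(1,n+1)
D=np.c_[.06*np.cos(q)-c[0],.06*np.sin(q)-c[1]].round(3);print(D.tolist(),"end C",D[-1]+c+ax)
E
python3 cr.py .492 .296 7 .3 .5537 .3028
```

```text
t 35.3 p [0.552  0.3034] phi 0.123 r 0.0604 Ftan -3.5 Frad -18.1 Fz 12.3 grip 15.0 w 0.26
fit axis [0.1979 0.0493] R 0.4358
[[-0.003, -0.018], [-0.009, -0.035], [-0.019, -0.049], [-0.034, -0.06], [-0.051, -0.066], [-0.069, -0.066], [-0.086, -0.062]] end C [0.4677 0.2408]
```

arm_command(deltas=[0, 0, 0, -0.003, -0.018, 0, 5, 0, 0, 0, -0.009, -0.035, 0, 5, 0, 0, 0, -0.019, -0.049, 0, 5, 0, 0, 0, -0.034, -0.06, 0, 5])

```text
clock: 35.7
position: [0.5207, 0.2433, 0.2522]
ee_rot: [2.219, 2.224, 0.004]
force: [0.7, 7.3, 1.5]
width: 0.256
gripper_force: 15.0
```

```bash
python3 cr.py .492 .296 8 .3 .5197 .2428; python3 -c "
from h import *
s=sensors.observe();print(s['joints'].round(2))"
```

```text
t 35.7 p [0.5207 0.2433] phi -1.071 r 0.06 Ftan -4.1 Frad -6.1 Fz 1.5 grip 15.0 w 0.256
fit axis [0.4922 0.2964] R 0.0602
[[-0.017, -0.006], [-0.035, -0.006], [-0.052, -0.002], [-0.067, 0.008], [-0.079, 0.022], [-0.086, 0.038], [-0.088, 0.056], [-0.084, 0.074]] end C [0.4357 0.3168]
[-0.81  0.35  0.38  1.72 -0.15  1.1  -0.38]
```

arm_command(deltas=[0, 0, 0, -0.017, -0.006, 0, 5, 0, 0, 0, -0.035, -0.006, 0, 5, 0, 0, 0, -0.052, -0.002, 0, 5, 0, 0, 0, -0.067, 0.008, 0, 5, 0, 0, 0, -0.079, 0.022, 0, 5, 0, 0, 0, -0.086, 0.038, 0, 5, 0, 0, 0, -0.088, 0.056, 0, 5, 0, 0, 0, -0.084, 0.074, 0, 5])

```text
clock: 36.5
position: [0.4355, 0.3174, 0.2521]
ee_rot: [-2.219, -2.224, 0.001]
force: [3.5, -4.8, 3.0]
width: 0.255
gripper_force: 15.0
```

```bash
python3 cr.py .4922 .2964 4 .25 .4357 .3168
```

```text
t 36.5 p [0.4355 0.3174] phi 2.786 r 0.0604 Ftan -3.3 Frad -5.0 Fz 3.0 grip 15.0 w 0.255
fit axis [0.4921 0.2964] R 0.0603
[[0.007, 0.013], [0.017, 0.025], [0.029, 0.033], [0.043, 0.038]] end C [0.4787 0.3548]
```

arm_command(deltas=[0, 0, 0, 0.007, 0.013, 0, 5, 0, 0, 0, 0.017, 0.025, 0, 5, 0, 0, 0, 0.029, 0.033, 0, 5, 0, 0, 0, 0.043, 0.038, 0, 5])

```text
clock: 36.9
position: [0.4797, 0.3552, 0.2521]
ee_rot: [2.218, 2.224, -0.001]
force: [-1.9, -6.7, 7.5]
width: 0.257
gripper_force: 15.0
```

```bash
python3 cr.py .4921 .2964 3 .17 .4787 .3548
```

```text
t 36.9 p [0.4797 0.3552] phi 1.779 r 0.0601 Ftan -3.3 Frad -6.2 Fz 7.5 grip 15.0 w 0.257
fit axis [0.4921 0.2963] R 0.0603
[[0.01, 0.002], [0.02, 0.001], [0.03, -0.001]] end C [0.5087 0.3538]
```

arm_command(deltas=[0, 0, 0, 0.01, 0.002, 0, 5, 0, 0, 0, 0.02, 0.001, 0, 5, 0, 0, 0, 0.03, -0.001, 0, 5])

```text
clock: 37.2
position: [0.5094, 0.3538, 0.2521]
ee_rot: [2.219, 2.224, -0.002]
force: [-4.6, -4.5, 8.4]
width: 0.257
gripper_force: 15.0
```

```bash
python3 cr.py .4921 .2963 3 .17 .5087 .3538
```

```text
t 37.2 p [0.5094 0.3538] phi 1.278 r 0.0601 Ftan -3.0 Frad -5.7 Fz 8.4 grip 15.0 w 0.257
fit axis [0.4921 0.2963] R 0.0603
[[0.01, -0.004], [0.018, -0.009], [0.026, -0.015]] end C [0.5347 0.3388]
```

arm_command(deltas=[0, 0, 0, 0.01, -0.004, 0, 5, 0, 0, 0, 0.018, -0.009, 0, 5, 0, 0, 0, 0.026, -0.015, 0, 5])

```text
clock: 37.5
position: [0.5343, 0.3391, 0.252]
ee_rot: [-2.217, -2.224, 0.003]
force: [-10.1, -4.5, 10.9]
width: 0.26
gripper_force: 15.0
```

```bash
python3 cr.py .4921 .2963 3 .17 .5347 .3388
```

```text
t 37.5 p [0.5343 0.3391] phi 0.792 r 0.0601 Ftan -4.1 Frad -10.3 Fz 10.9 grip 15.0 w 0.26
fit axis [0.492  0.2963] R 0.0603
[[0.006, -0.008], [0.012, -0.017], [0.015, -0.026]] end C [0.5497 0.3128]
```

arm_command(deltas=[0, 0, 0, 0.005, -0.009, 0, 5, 0, 0, 0, 0.011, -0.018, 0, 5])

```text
clock: 37.7
position: [0.5456, 0.3231, 0.2521]
ee_rot: [-2.215, -2.225, -0.002]
force: [-7.4, 3.6, 6.0]
width: 0.257
gripper_force: 15.0
```

```bash
python3 cr.py .4921 .2963 3 .17 .5457 .3208
```

```text
t 37.7 p [0.5456 0.3231] phi 0.464 r 0.0599 Ftan -6.5 Frad -5.0 Fz 6.0 grip 15.0 w 0.257
fit axis [0.492  0.2963] R 0.0603
[[0.004, -0.009], [0.006, -0.019], [0.006, -0.029]] end C [0.5517 0.2918]
```

arm_command(deltas=[0, 0, 0, 0.003, -0.009, 0, 5, 0, 0, 0, 0.005, -0.019, 0, 5, 0, 0, 0, 0.005, -0.019, 0, 5])

```text
clock: 38.0
position: [0.5515, 0.3028, 0.2522]
ee_rot: [-2.218, -2.224, -0.003]
force: [-0.7, 0.3, 2.9]
width: 0.261
gripper_force: 15.0
```

```bash
python3 cr.py .4921 .2963 3 .1 .5507 .3018
```

```text
t 38.0 p [0.5515 0.3028] phi 0.109 r 0.0597 Ftan -0.3 Frad -0.6 Fz 2.9 grip 15.0 w 0.261
fit axis [0.4919 0.2963] R 0.0602
[[0.001, -0.006], [0.001, -0.012], [0.0, -0.018]] end C [0.5507 0.2838]
```

arm_command(deltas=[0, 0, 0, 0, -0.006, 0, 5, 0, 0, 0, 0, -0.012, 0, 5, 0, 0, 0, -0.001, -0.018, 0, 5])

```text
clock: 38.3
position: [0.551, 0.287, 0.2523]
ee_rot: [-2.216, -2.226, -0.007]
force: [2.6, 8.5, -1.1]
width: 0.255
gripper_force: 15.0
```

```bash
python3 cr.py .4921 .2963 3 .1 .5497 .2838
```

```text
t 38.3 p [0.551 0.287] phi -0.156 r 0.0597 Ftan -8.8 Frad 1.3 Fz -1.1 grip 15.0 w 0.255
fit axis [0.4919 0.2963] R 0.0602
[[-0.001, -0.006], [-0.003, -0.012], [-0.005, -0.017]] end C [0.5447 0.2668]
```

arm_command(deltas=[0, 0, 0, -0.001, -0.006, 0, 5, 0, 0, 0, -0.002, -0.012, 0, 5])

```text
clock: 38.5
position: [0.5484, 0.2756, 0.2522]
ee_rot: [-2.214, -2.226, -0.007]
force: [0.3, 10.8, 2.1]
width: 0.257
gripper_force: 15.0
```

```bash
python3 cr.py .4921 .2963 3 .1 .5477 .2718
```

```text
t 38.5 p [0.5484 0.2756] phi -0.353 r 0.06 Ftan -10.2 Frad -3.5 Fz 2.1 grip 15.0 w 0.257
fit axis [0.4919 0.2963] R 0.0602
[[-0.003, -0.005], [-0.007, -0.01], [-0.01, -0.015]] end C [0.5377 0.2568]
```

arm_command(deltas=[0, 0, 0, 0.0005, 0.0035, 0, 5, 0, 0, 0, 0.0005, 0.0035, 0, 50, 0, 0, 0, 0.0005, 0.0035, 0, 60, 0, 0, 0, 0.0005, 0.0035, 0, 60, 0, 0, 0, 0.0005, 0.0035, 0, 60, 0, 0, 0, 0.0005, 0.0035, 0, 60, 0, 0, 0, 0.0005, 0.0035, 0.03, 60, 0, 0, 0, 0.0005, 0.0035, 0.07, 60, 0, 0, 0, 0.0005, 0.0035, 0.1, 60])

```text
clock: 39.4
position: [0.549, 0.2754, 0.354]
ee_rot: [2.219, 2.223, 0.002]
force: [-0.1, 0.2, -0.1]
width: 0.656
gripper_force: 0.0
```

arm_command(deltas=[0, 0, -0.09, 0.02, -0.04, 0, 60, 0, 0, -0.18, 0.04, -0.08, 0, 60, 0, 0, -0.27, 0.05, -0.12, 0, 60, 0, 0, -0.36, 0.06, -0.16, 0, 60, 0, 0, -0.45, 0.07, -0.2, -0.02, 60, 0, 0, -0.556, 0.07, -0.24, -0.05, 60, 0, 0, -0.556, 0.07, -0.28, -0.08, 60, 0, 0, -0.556, 0.07, -0.302, -0.1, 60, 0, 0, -0.556, 0.07, -0.302, -0.1, 60, 0, 0, -0.556, 0.07, -0.302, -0.1, 60])

```text
clock: 40.4
position: [0.6187, -0.0264, 0.2518]
ee_rot: [-2.952, -1.076, 0.001]
force: [0.7, 1.0, 0.7]
width: 0.652
gripper_force: 0.0
```

```bash
cat > tm.py <<'E'
from h import *
s=sensors.observe();R=cv2.Rodrigues(s["ee_rot"])[0];print(s["position"].round(4),np.degrees(np.arctan2(R[1,0],R[0,0])).round(1),s["joints"].round(2))
cal=optics.calibration("wrist");im=optics.get_image("wrist");cv2.imwrite("pics/t%d.png"%(s["clock"]*10),im)
# dial centre: white disc at z=.0405, orthorectify onto planes
def ortho(z,c,h=.07,n=281):
    g=np.linspace(-h,h,n);X,Y=np.meshgrid(c[0]+g,c[1]+g)
    uv=proj(cal,np.c_[X.ravel(),Y.ravel(),np.full(X.size,z)]).reshape(n,n,2).astype(np.float32)
    return cv2.remap(im,uv[...,0],uv[...,1],cv2.INTER_LINEAR)  # row=y, col=x, .5mm
c=(.65,-.004)
hsv=cv2.cvtColor(ortho(.041,c),cv2.COLOR_BGR2HSV)
w=((hsv[...,1]<40)&(hsv[...,2]>150)).astype(np.uint8);w=cv2.morphologyEx(w,cv2.MORPH_CLOSE,np.ones((9,9)))
cs=max(cv2.findContours(w,cv2.RETR_EXTERNAL,cv2.CHAIN_APPROX_NONE)[0],key=cv2.contourArea)
(a,b),rr=cv2.minEnclosingCircle(cs);e=cv2.fitEllipse(cv2.convexHull(cs))
print("dial circle",c[0]+(a-140)*.0005,c[1]+(b-140)*.0005,rr/2,"ell",c[0]+(e[0][0]-140)*.0005,c[1]+(e[0][1]-140)*.0005,np.array(e[1])/2)
cv2.imwrite("pics/od.png",ortho(.041,c));cv2.imwrite("pics/ob.png",ortho(.073,c))
E
python3 tm.py
```

```text
[ 0.6187 -0.0264  0.2518] 40.0 [-0.46  0.46  0.61  1.61 -0.28  1.16 -0.65]
dial circle 0.66 0.01709259033203125 77.40763854980469 ell 0.6637385101318359 0.027696319580078125 [131.16741943 170.28479004]
```

```bash
cat >> tm.py <<'E'
def disc(z):
    o=ortho(z,c);d=(o.max(2)<75).astype(np.uint8);k=np.zeros_like(d);cv2.circle(k,(140,140),80,1,-1)
    d=cv2.morphologyEx(d*k,cv2.MORPH_OPEN,cv2.getStructuringElement(cv2.MORPH_ELLIPSE,(41,41)))
    cs=max(cv2.findContours(d,cv2.RETR_EXTERNAL,cv2.CHAIN_APPROX_NONE)[0],key=cv2.contourArea)
    (a,b),r=cv2.minEnclosingCircle(cs);e=cv2.fitEllipse(cs)
    return np.array([c[0]+(e[0][0]-140)*.0005,c[1]+(e[0][1]-140)*.0005]),np.array(e[1])/2,e[2],r/2
for z in (.05,.06): print("disc",z,disc(z))
ax=disc(.05)[0]
def polar(z,r0,r1,gray=True):
    A=np.radians(np.arange(-180,180,2));rs=np.arange(r0,r1,.001)
    P=np.array([[ax[0]+r*np.cos(t),ax[1]+r*np.sin(t),z] for t in A for r in rs])
    uv=proj(cal,P).reshape(len(A),len(rs),2).astype(np.float32)
    return cv2.remap(im,uv[...,0],uv[...,1],cv2.INTER_LINEAR).max(2)
for n,z,r0,r1 in (("mark36-44",.041,.034,.045),("ptr 26-31 z.06",.06,.024,.032)):
    p=polar(z,r0,r1).astype(float).mean(1)
    print(n);print({int(a):int(v) for a,v in zip(range(-180,180,2),p) if -70<=a<=80})
E
python3 tm.py
```

```text
[ 0.6192 -0.0253  0.2524] 40.2 [-0.46  0.46  0.61  1.61 -0.28  1.16 -0.65]
dial circle 0.658293815612793 0.011008445739746095 82.654296875 ell 0.6554458770751953 0.014351860046386718 [144.64179993 168.80952454]
disc 0.05 (array([ 0.65708078, -0.00439452]), array([45.41263199, 53.00617218]), 46.548561096191406, 26.64082908630371)
disc 0.06 (array([ 0.65778438, -0.00359417]), array([43.71643066, 51.51576233]), 47.14105987548828, 25.774106979370117)
mark36-44
{-70: 178, -68: 172, -66: 180, -64: 186, -62: 187, -60: 188, -58: 187, -56: 186, -54: 187, -52: 187, -50: 187, -48: 185, -46: 171, -44: 170, -42: 183, -40: 188, -38: 189, -36: 189, -34: 189, -32: 188, -30: 186, -28: 165, -26: 100, -24: 54, -22: 50, -20: 80, -18: 151, -16: 184, -14: 190, -12: 190, -10: 189, -8: 189, -6: 190, -4: 186, -2: 167, 0: 154, 2: 179, 4: 189, 6: 191, 8: 191, 10: 192, 12: 191, 14: 191, 16: 191, 18: 185, 20: 160, 22: 153, 24: 182, 26: 192, 28: 194, 30: 193, 32: 194, 34: 195, 36: 195, 38: 193, 40: 184, 42: 152, 44: 166, 46: 189, 48: 194, 50: 194, 52: 196, 54: 196, 56: 196, 58: 195, 60: 191, 62: 171, 64: 157, 66: 181, 68: 192, 70: 192, 72: 193, 74: 193, 76: 192, 78: 192, 80: 192}
ptr 26-31 z.06
{-70: 181, -68: 170, -66: 145, -64: 136, -62: 157, -60: 170, -58: 173, -56: 173, -54: 172, -52: 168, -50: 164, -48: 162, -46: 158, -44: 147, -42: 128, -40: 124, -38: 139, -36: 146, -34: 146, -32: 142, -30: 138, -28: 134, -26: 128, -24: 117, -22: 104, -20: 97, -18: 100, -16: 104, -14: 110, -12: 113, -10: 112, -8: 108, -6: 104, -4: 103, -2: 104, 0: 103, 2: 101, 4: 99, 6: 98, 8: 95, 10: 92, 12: 87, 14: 87, 16: 86, 18: 86, 20: 86, 22: 88, 24: 87, 26: 83, 28: 78, 30: 77, 32: 77, 34: 77, 36: 77, 38: 79, 40: 93, 42: 130, 44: 171, 46: 185, 48: 184, 50: 168, 52: 121, 54: 78, 56: 70, 58: 74, 60: 75, 62: 75, 64: 75, 66: 78, 68: 80, 70: 83, 72: 85, 74: 87, 76: 87, 78: 85, 80: 84}
```

arm_command(deltas=[0, 0, 0.066, 0.02, 0.01, -0.04, 50, 0, 0, 0.066, 0.038, 0.021, -0.08, 50, 0, 0, 0.066, 0.038, 0.021, -0.12, 50, 0, 0, 0.066, 0.038, 0.021, -0.15, 50, 0, 0, 0.066, 0.038, 0.021, -0.17, 50, 0, 0, 0.066, 0.038, 0.021, -0.179, 50, 0, 0, 0.066, 0.038, 0.021, -0.179, 50])

```text
clock: 41.2
position: [0.6568, -0.004, 0.0725]
ee_rot: [-2.89, -1.231, 0.001]
force: [0.2, 0.2, 0.0]
width: 0.544
gripper_force: 0.0
```

arm_command(deltas=[0, 0, 0, 0, 0, 0, 5, 0, 0, 0, 0, 0, 0, 5, 0, 0, 0, 0, 0, 0, 5, 0, 0, 0, 0, 0, 0, 5, 0, 0, 0, 0, 0, 0, 5, 0, 0, 0, 0, 0, 0, 5, 0, 0, 0, 0, 0, 0, 5], force=25)

```text
clock: 41.9
position: [0.6565, -0.0048, 0.0733]
ee_rot: [-2.891, -1.229, 0.0]
force: [-3.3, 2.0, 6.1]
width: 0.148
gripper_force: 24.9
```

```bash
python3 - <<'E'
from h import *
s=sensors.observe();R=cv2.Rodrigues(s["ee_rot"])[0];print(s["position"].round(4),np.degrees(np.arctan2(R[1,0],R[0,0])).round(1),s["joints"].round(2),s["force"],s["ft_torque"],s["width"]*91.8,s["gripper_force"])
E
```

```text
[ 0.6565 -0.0048  0.0733] 46.1 [-0.38  0.7   0.49  1.69 -0.41  0.86 -0.49] [-3.27131088  1.9675579   6.12668308] [0.3355544  0.65005563 0.06804683] 13.555761615185913 24.88872617483139
```

Bar gripped (13.6 mm). Turn −69°.

arm_command(deltas=[0, 0, -0.06, 0, 0, 0, 5, 0, 0, -0.14, 0, 0, 0, 5, 0, 0, -0.22, 0, 0, 0, 5, 0, 0, -0.3, 0, 0, 0, 5, 0, 0, -0.38, 0, 0, 0, 5, 0, 0, -0.46, 0, 0, 0, 5, 0, 0, -0.54, 0, 0, 0, 5, 0, 0, -0.62, 0, 0, 0, 5, 0, 0, -0.7, 0, 0, 0, 5, 0, 0, -0.75, 0, 0, 0, 5, 0, 0, -0.767, 0, 0, 0, 5, 0, 0, -0.767, 0, 0, 0, 5, 0, 0, -0.767, 0, 0, 0, 5])

```text
clock: 43.2
position: [0.6558, -0.0014, 0.0733]
ee_rot: [-3.075, 0.621, 0.006]
force: [-7.2, 10.1, 11.6]
width: 0.148
gripper_force: 24.9
```

arm_command(deltas=[0, 0, 0, 0, 0, 0, 50, 0, 0, 0, 0, 0, 0, 50, 0, 0, 0, 0, 0, 0, 50, 0, 0, 0, 0, 0, 0, 50, 0, 0, 0, 0, 0, 0.05, 50, 0, 0, 0, -0.03, 0, 0.1, 50, 0, 0, 0, -0.04, 0.01, 0.15, 50, 0, 0, 0, -0.04, 0.01, 0.18, 50, 0, 0, 0, -0.04, 0.01, 0.18, 50, 0, 0, 0, -0.04, 0.01, 0.18, 50])

```text
clock: 44.2
position: [0.6171, 0.0046, 0.2536]
ee_rot: [-3.078, 0.626, -0.003]
force: [0.0, 0.1, -0.7]
width: 0.544
gripper_force: 0.0
```

```bash
python3 tm.py
```

```text
[0.6171 0.0046 0.2536] -23.0 [-0.71  0.55  0.98  1.64 -0.49  1.21 -1.6 ]
dial circle 0.6605 0.008461540222167968 82.77037048339844 ell 0.6636836090087891 0.014803581237792969 [147.80865479 163.95594788]
disc 0.05 (array([ 0.65627349, -0.00122583]), array([46.2336235 , 52.94416046]), 158.90457153320312, 26.701993942260742)
disc 0.06 (array([ 0.65710013, -0.00182542]), array([44.68552399, 51.42306519]), 158.16635131835938, 25.97439193725586)
mark36-44
{-70: 217, -68: 203, -66: 231, -64: 240, -62: 241, -60: 240, -58: 240, -56: 238, -54: 236, -52: 233, -50: 224, -48: 196, -46: 187, -44: 203, -42: 203, -40: 201, -38: 205, -36: 206, -34: 204, -32: 200, -30: 166, -28: 89, -26: 65, -24: 82, -22: 144, -20: 198, -18: 213, -16: 224, -14: 231, -12: 231, -10: 228, -8: 218, -6: 194, -4: 183, -2: 208, 0: 216, 2: 217, 4: 215, 6: 210, 8: 207, 10: 202, 12: 195, 14: 186, 16: 160, 18: 159, 20: 184, 22: 192, 24: 192, 26: 192, 28: 193, 30: 192, 32: 190, 34: 188, 36: 174, 38: 151, 40: 152, 42: 163, 44: 163, 46: 164, 48: 165, 50: 165, 52: 163, 54: 163, 56: 161, 58: 155, 60: 140, 62: 142, 64: 154, 66: 160, 68: 161, 70: 160, 72: 159, 74: 159, 76: 160, 78: 160, 80: 157}
ptr 26-31 z.06
{-70: 124, -68: 121, -66: 117, -64: 113, -62: 103, -60: 89, -58: 81, -56: 81, -54: 81, -52: 80, -50: 80, -48: 80, -46: 78, -44: 74, -42: 70, -40: 66, -38: 64, -36: 67, -34: 70, -32: 67, -30: 65, -28: 78, -26: 124, -24: 170, -22: 181, -20: 179, -18: 161, -16: 118, -14: 86, -12: 77, -10: 74, -8: 71, -6: 70, -4: 73, -2: 78, 0: 81, 2: 84, 4: 88, 6: 87, 8: 86, 10: 84, 12: 85, 14: 89, 16: 94, 18: 98, 20: 99, 22: 101, 24: 101, 26: 101, 28: 97, 30: 94, 32: 94, 34: 94, 36: 98, 38: 102, 40: 103, 42: 105, 44: 106, 46: 106, 48: 108, 50: 111, 52: 112, 54: 110, 56: 107, 58: 114, 60: 122, 62: 126, 64: 127, 66: 127, 68: 128, 70: 131, 72: 136, 74: 139, 76: 137, 78: 122, 80: 117}
```

```bash
cat >> tm.py <<'E'
print("----")
from scipy.optimize import least_squares
ax=np.array([.657,-.003]);A=np.radians(np.arange(-180,180,2));rs=np.arange(.043,.058,.00025)
for it in range(3):
    P=np.array([[ax[0]+r*np.cos(t),ax[1]+r*np.sin(t),.0405] for t in A for r in rs])
    uv=proj(cal,P).reshape(len(A),len(rs),2).astype(np.float32)
    v=cv2.GaussianBlur(cv2.remap(im,uv[...,0],uv[...,1],cv2.INTER_LINEAR).max(2).astype(float),(7,1),0)
    g=np.diff(v,axis=1);j=g.argmin(1);ok=(g.min(1)<-3)&(uv[:,0,1]<225)
    Q=P.reshape(len(A),len(rs),3)[np.arange(len(A)),j,:2][ok]
    f=least_squares(lambda q:np.hypot(*(Q-q[:2]).T)-q[2],[*ax,.05],loss="soft_l1",f_scale=.0005);ax=f.x[:2]
    print("dial",f.x.round(4),ok.sum(),"resid med",np.median(abs(f.fun)).round(5))
def peak(z,r0,r1,lo,hi,dark):
    p=polar(z,r0,r1).astype(float).mean(1);a=np.arange(-180,180,2);k=(a>=lo)&(a<=hi);w=p[k].max()-p[k] if dark else p[k]-p[k].min()
    w=np.clip(w-.4*w.max(),0,None);return (w*a[k]).sum()/w.sum()
print("mark",peak(.041,.034,.045,-40,-8,True),"ptr z",[(z,round(peak(z,.024,.031,-45,5,False),1)) for z in (.05,.055,.06,.065,.07)])
E
python3 tm.py | sed -n '/----/,$p'
```

```text
----
dial [ 0.659  -0.0019  0.0504] 179 resid med 0.00015
dial [ 0.6591 -0.0019  0.0504] 179 resid med 0.00014
dial [ 0.659  -0.0019  0.0504] 179 resid med 0.00013
mark -26.64399509803922 ptr z [(0.05, np.float64(-21.1)), (0.055, np.float64(-21.4)), (0.06, np.float64(-21.8)), (0.065, np.float64(-22.2)), (0.07, np.float64(-22.6))]
```

arm_command(deltas=[0, 0, 0, 0.03, -0.005, -0.04, 50, 0, 0, 0, 0.0415, -0.007, -0.08, 50, 0, 0, 0, 0.0415, -0.007, -0.12, 50, 0, 0, 0, 0.0415, -0.007, -0.15, 50, 0, 0, 0, 0.0415, -0.007, -0.17, 50, 0, 0, 0, 0.0415, -0.007, -0.18, 50, 0, 0, 0, 0.0415, -0.007, -0.18, 50, 0, 0, 0, 0.0415, -0.007, -0.18, 5, 0, 0, 0, 0.0415, -0.007, -0.18, 5, 0, 0, 0, 0.0415, -0.007, -0.18, 5, 0, 0, 0, 0.0415, -0.007, -0.18, 5, 0, 0, 0, 0.0415, -0.007, -0.18, 5, 0, 0, 0, 0.0415, -0.007, -0.18, 5])

```text
clock: 45.6
position: [0.6584, -0.0023, 0.0732]
ee_rot: [3.078, -0.626, 0.0]
force: [-0.4, 0.1, 1.6]
width: 0.149
gripper_force: 25.0
```

arm_command(deltas=[0, 0, -0.02, 0, 0, 0, 5, 0, 0, -0.045, 0, 0, 0, 5, 0, 0, -0.045, 0, 0, 0, 5, 0, 0, -0.045, 0, 0, 0, 5])

```text
clock: 46.0
position: [0.6584, -0.0023, 0.0731]
ee_rot: [3.054, -0.734, 0.0]
force: [-2.0, 0.1, 4.5]
width: 0.151
gripper_force: 25.0
```

arm_command(deltas=[0, 0, 0, 0, 0, 0, 50, 0, 0, 0, 0, 0, 0, 50, 0, 0, 0, 0, 0, 0, 50, 0, 0, 0, 0, 0, 0, 50, 0, 0, 0, 0, 0, 0.05, 50, 0, 0, 0, -0.03, 0, 0.1, 50, 0, 0, 0, -0.04, 0.01, 0.15, 50, 0, 0, 0, -0.04, 0.01, 0.18, 50, 0, 0, 0, -0.04, 0.01, 0.18, 50, 0, 0, 0, -0.04, 0.01, 0.18, 50])

```text
clock: 47.0
position: [0.6186, 0.0078, 0.2536]
ee_rot: [-3.054, 0.734, -0.002]
force: [0.0, 0.5, -0.5]
width: 0.546
gripper_force: 0.0
```

```bash
python3 tm.py | sed -n '1p;/----/,$p'; python3 - <<'E'
from h import *
# crank knob still where left? check with top camera
cv2.imwrite("pics/topf.png",optics.get_image("top"))
E
```

```text
[0.6186 0.0078 0.2536] -27.0 [-0.73  0.57  1.    1.63 -0.5   1.22 -1.66]
----
dial [ 0.659  -0.0019  0.0504] 178 resid med 0.00013
dial [ 0.659  -0.0019  0.0504] 179 resid med 0.00013
dial [ 0.659  -0.0019  0.0503] 179 resid med 0.00015
mark -26.510102935569964 ptr z [(0.05, np.float64(-25.5)), (0.055, np.float64(-25.9)), (0.06, np.float64(-26.4)), (0.065, np.float64(-26.6)), (0.07, np.float64(-26.7))]
```

```bash
python3 -c "
from cell import arm
print(arm.sign_off())"
```

```text
the job is handed in; nothing more can be done
None
```

I handed the job in at about 47 s: both phones are stacked on the mat with cameras at the notched end, the tray was pushed in until it hit its stop, the foot was cranked to about 6.6 N above the free load, and the timer pointer reads within about half a degree of the long mark. I have no judging result, and I had used up my picture views before cranking, so the clamp and timer were checked only from force readings and numeric image measurements.

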